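Clear the returned fittings with the lever bin

TASK

Clear the returned pipe fittings off the counter: press the scrap bin's red lever down with the yellow weight and leave the weight standing on it so that the lid stays up, then put every red-marked fitting that is there into the bin, and only when they are all in take the weight off so that the lid closes. Put the weight back upright in its own yellow-labelled tray, and the good fittings, blue and green, in the trays labelled with their colours (these may be done at any time). Leave the other things on the counter where they are.

Things in the scene. Friction and masses are not known exactly. Their poses are not given: they have to be found in the camera images.
- scrap_bin: Lever-operated scrap bin: fixed grey box with red plates, 180 (x) by 200 (y) mm, 140 high, walls and floor 5. Origin: centre of its underside. The red lever is on its -x side (towards the robot), the lid hinged on its +x rim. Pad's middle in this frame: (-0.194, 0, 0.065) m, lid shut; (-0.200, 0, 0.036), lever fully down, pad level.
- bin_mouth (a point): Centre of the bin's mouth, at rim height (140 mm above the table).
- lid (a joint): Angle of the bin's black lid, rad: 0 shut, 1.5 fully up. It is linked to the lever and turns 5 times as far. The raised lid stands up to 190 mm above the rim over the bin's +x edge.
- lever (a joint): Angle of the red lever, rad: 0 at rest (lid shut, pad sloping up 17 degrees towards its free end), 0.30 fully down (pad level, lid fully up). About 5 N on the middle of the pad moves it; it springs back when unloaded. The yellow weight stood on the middle of the pad keeps it fully down.
- pad (a point): Middle of the lever pad's upper face: a red plate with a black rubber top, 95 mm (bin's x) by 90 mm (bin's y), with a 6 mm lip at its free end; moves with the lever.
- weight: The hold-down weight, loose, about 0.8 kg: yellow square steel base 64 x 64 mm, 26 mm high, with a dark grip bar on top, 56 mm along x, 18 mm thick along y, from 26 to 66 mm above the underside. Origin at the centre of its underside, z up.
- scrap_a: Scrap pipe offcut, grey plastic with a red band round its middle and a red mark on its top; an upright cylinder 42 mm in diameter and 48 mm high, about 70 g; origin at the centre of its underside, z along its axis. Red means scrap. May be absent.
- scrap_b: Scrap socket, grey plastic with a red band round its middle and a red mark on its top; an upright cylinder 48 mm in diameter and 44 mm high, about 70 g; origin at the centre of its underside, z along its axis. Red means scrap. May be absent.
- scrap_c: Scrap pipe offcut, grey plastic with a red band round its middle and a red mark on its top; an upright cylinder 36 mm in diameter and 40 mm high, about 70 g; origin at the centre of its underside, z along its axis. Red means scrap. May be absent.
- coupling: Good coupling, grey plastic with a blue band round its middle and a blue mark on its top; an upright cylinder 46 mm in diameter and 44 mm high, about 70 g; origin at the centre of its underside, z along its axis. It belongs in the blue-labelled tray. May be absent.
- cap: Good end cap, grey plastic with a green band round its middle and a green mark on its top; an upright cylinder 50 mm in diameter and 36 mm high, about 70 g; origin at the centre of its underside, z along its axis. It belongs in the green-labelled tray. May be absent.
- tray_yellow: Fixed white open tray with yellow labels outside (front and back) and a yellow card on its floor: the weight's storage slot. 120 x 120 mm outside, 35 mm high, walls and floor 5 mm thick (inside 110 x 110 mm). Origin at the centre of its underside, z up.
- tray_blue: Fixed white open tray with blue labels outside (front and back) and a blue card on its floor: the couplings' slot. 120 x 120 mm outside, 35 mm high, walls and floor 5 mm thick (inside 110 x 110 mm). Origin at the centre of its underside, z up.
- tray_green: Fixed white open tray with green labels outside (front and back) and a green card on its floor: the end caps' slot. 120 x 120 mm outside, 35 mm high, walls and floor 5 mm thick (inside 110 x 110 mm). Origin at the centre of its underside, z up.
- tee: Bystander: plain grey tee fitting lying flat, 90 mm along x, branch 50 mm to its +y, 40 mm high; origin under the middle.
- elbow: Bystander: plain grey elbow lying flat, arms 55 mm along its +x and +y, 44 mm high; origin under the corner.
- tape_measure: Bystander: orange tape measure standing up, 70 x 36 mm, 62 mm high; origin under its middle.
- pencil: Bystander: flat white carpenter's pencil, 150 mm along x, 12 mm wide, 8 mm high; origin under its middle.
- cement_can: Bystander: can, 64 mm in diameter, 85 mm high; origin under its middle.
- reducer: Bystander: plain grey pipe reducer standing up, 64 mm in diameter at the foot, 75 mm high; origin under its middle.
- cleaner_jar: Bystander: jar, 60 mm in diameter, 75 mm high; origin under its middle.

How it is judged:
By the outcome, as a careful person would: the job done as asked, in the order asked, and still so for the second after the job is handed in, with the robot touching nothing.
Of scrap_a, scrap_b, scrap_c, coupling, cap only 4 to 5 are there at a start; the rules pass over those that are not, and their reading is None.
At some moment in a run one of scrap_a, scrap_b, scrap_c, coupling, cap may be knocked a few centimetres aside while the robot is not near it.
It also fails if it takes over 210 s, if anything falls off the work surface, if the arm or the gripper's body presses on something with over 40 N, if the wrist force passes 120 N, or if a joint passes its speed limit or range.

ROBOT

A 6-joint arm with a two-finger parallel gripper is mounted at the origin on the work surface. World frame = base frame: x ahead of the robot, y to its left, z up, the work surface at z = 0. Lengths are in m, angles in rad, forces in N, time in s.
With the tool pointing down it reaches from about 0.275 to 0.825 m from the base axis. Payload 4.9 kg.
Tool frame: the origin (TCP) lies midway between the tips of the shut fingers; the grasp point (between the pads) lies 19 mm behind it; z points along the fingers, y is the direction in which the jaws open and shut (so a half turn about z gives the same grasp; the last joint's range is limited). The gripper opens to 85 mm and grips with 20 to 120 N. Pads are 22 mm wide; open, the fingers measure 114 mm over their backs; the gripper's body (76 mm by 85 mm) begins 54 mm behind the grasp point. The pads swing forward as they close: fully open they stand 13 mm farther back than shut.
Start: joints at [1.02, 0.326, -0.193, 1.052, 0, 1.437], TCP at [0.223, 0.503, 0.231] pointing down, gripper open.
Joint ranges: [-2.65, 2.65], [-0.97, 1.79], [-1.3, 1.35], [-1.93, 2.1], [-1.47, 1.37], [-3.14, 3.14]. Speed limits (rad/s): [2.57, 2.57, 3.14, 3.14, 3.14, 3.14].

INTERFACE

Orientations are given as a unit quaternion [w, x, y, z].
In Python, from bench import r gives the robot as it stands.
- The arm moves only by the tool servo_tool, never from a script. Its argument "commands" is text: rows parted by semicolons, each of 7 numbers parted by spaces: the opening, from -1 (shut) to 1 (fully open), so that 0 is half open, then the shift along the tool's x, y, z in mm, then the turn, a rotation vector about the tool's x, y, z in degrees. In form: fingers x y z ax ay az; .... A call has 1 to 10 rows; each row shifts and turns the pose as measured when the row begins, along the tool's axes as they then stand; what a row does not reach is not made up. A row lasts 1/8 s, in which the tool goes at most 62.5 mm and 10.7 degrees, less where a joint would pass 70% of its speed; a pose out of reach is approached as far as the arm can. A call is refused whole if a number of a shift passes 62.5 or a number of a turn 10.7, either way. A call with a gripper value outside its range is refused whole. The fingers move at their own pace and stop on an object; "grip_force" is the grip in N (left out, the last holds). Time passes only in rows, so rows that do not move let the fingers close. It gives the time, the measured TCP pose, the force and the opening at its end, in the units of the state.
- r.observe(): the state, without advancing time (a new reading comes with each control period).
- r.grab_frame(name): name is "scene" or "top" or "wrist"; returns a dict with "color" (400x640x3 uint8, red, green, blue), "fovy" (degrees; the focal length in pixels is half the picture's height over the tangent of half this angle, whatever the lens; pixels are square), "cx", "cy" (the principal point, pixels), "k1" (the pictures are not rectified: a ray, as slopes to the right and down, at radius r is drawn at 1 + k1 r^2 times it, then the intrinsics apply), "world_from_camera" (4x4, takes a point from camera to world coordinates); the wrist camera has in their place "T_tool_cam" (4x4, takes a point from camera to tool coordinates, whose origin is the TCP and whose axes are the flange's). Camera axes: x right, y up, looking along -z (the intrinsics and any distortion apply to the point x, -y, -z); pixel columns grow to the right and rows downward; lengths in m; the calibration is good to about 2 mm. A picture is of the moment at which its call begins: read the wrist's pose just before it. There is no depth.
- r.hand_in(): hands the job in, once; it reports no verdict.
Trained networks look in a picture, given as the dict that the camera call returned (one of the last four; its "shot" number tells which), for a name from the list of things; names that differ only in an ending like _2 or _b are one class to them, and where a whole thing is asked for, a point or a joint stands for the part that bears it (a point fixed in the world has none). Each returns a list of dicts, best first, with "conf" (0 to 1); they miss things now and then, are a little off and sometimes report something else, mostly with a low value. They report only what shows in the picture. A call takes as long as a camera call.
- r.cut_out(name, picture): "region" (400x640 bool, what is visible of it) and "bbox" ([centre column, centre row, width, height] in pixels, round what is visible of it).
- r.mark_of(name, picture): "uv" ([column, row] in pixels: a listed point, or the origin of a listed thing).
The state is a dict: "time": time; "joint_positions": joint angles; "qd": joint speeds; "joint_torque": joint torques, N m; "position": TCP position; "eef_rot": TCP orientation; "wrist_force": force on the tool from outside, world axes, zero at the start; "ft_torque": the same for the moment, N m; "grip_width": finger opening in m.
Only numpy, scipy, OpenCV 4.12 (cv2) and the standard library are available. Lean on these libraries where they do the work, as an engineer would, in place of code of your own. Each camera call takes 0.05 s, during which the arm holds its last target.

## Working session

There is one attempt and no reset: what is moved stays moved. The work goes in short steps, Python scripts to look and compute and a tool call to move; the robot and the scene stay as the last step left them, time stands still between calls to the robot, and variables do not carry over. Pictures are saved under pics/ and viewed, and the job is handed in when it is done.

Besides the shell and the picture viewer there is one more tool, called after ">>>" as name(argument=value, ...) on one line, values as JSON. servo_tool: Moves the arm, as the interface text tells. Its arguments: {"type":"object","properties":{"commands":{"type":"string"},"grip_force":{"type":"number"}},"required":["commands"]}

```bash
ls; mkdir -p pics
cat > h.py <<'E'
import numpy as np, cv2
from bench import r
from scipy.spatial.transform import Rotation as R
def save(f,n): cv2.imwrite('pics/'+n+'.png', f['color'][:,:,::-1])
def ray(f,uv,st=None):
    c=f['color']; fl=c.shape[0]/2/np.tan(np.radians(f['fovy'])/2)
    x=(uv[0]-f['cx'])/fl; y=(uv[1]-f['cy'])/fl
    rd=np.hypot(x,y); ru=rd
    for _ in range(30): ru=rd/(1+f['k1']*ru*ru)
    s=ru/rd if rd>0 else 1
    d=np.array([x*s,-y*s,-1.0])
    if 'world_from_camera' in f: T=np.array(f['world_from_camera'])
    else:
        W=np.eye(4); q=st['eef_rot']; W[:3,:3]=R.from_quat([q[1],q[2],q[3],q[0]]).as_matrix(); W[:3,3]=st['position']
        T=W@np.array(f['T_tool_cam'])
    return T[:3,3],T[:3,:3]@d
def at(f,uv,z,st=None):
    o,d=ray(f,uv,st); return o+d*(z-o[2])/d[2]
def proj(f,p,st=None):
    if 'world_from_camera' in f: T=np.array(f['world_from_camera'])
    else:
        W=np.eye(4); q=st['eef_rot']; W[:3,:3]=R.from_quat([q[1],q[2],q[3],q[0]]).as_matrix(); W[:3,3]=st['position']
        T=W@np.array(f['T_tool_cam'])
    c=np.linalg.inv(T)@np.r_[p,1]; x=c[0]/-c[2]; y=-c[1]/-c[2]
    k=1+f['k1']*(x*x+y*y); fl=f['color'].shape[0]/2/np.tan(np.radians(f['fovy'])/2)
    return np.array([f['cx']+fl*x*k,f['cy']+fl*y*k])
E
python3 - <<'E'
from h import *
s=r.observe(); print(s)
for n in ('scene','top','wrist'):
    f=r.grab_frame(n); save(f,n+'0')
    print(n,f['fovy'],f['cx'],f['cy'],f['k1'],f.get('world_from_camera',f.get('T_tool_cam')))
    if n=='wrist': continue
    for o in 'scrap_bin bin_mouth pad weight scrap_a coupling cap tray_yellow tray_blue tray_green tee elbow tape_measure pencil cement_can reducer cleaner_jar'.split():
        m=r.mark_of(o,f)
        print(n,o,[(np.round(x['uv'],1).tolist(),round(x['conf'],2),at(f,x['uv'],{'pad':.065,'bin_mouth':.14}.get(o,0 ))[:2].round(3).tolist()) for x in m if x['conf']>.2])
E
```

```text
pics
{'time': 0.0, 'joint_positions': array([ 1.01982881e+00,  3.26945461e-01, -1.93607823e-01,  1.05200820e+00,
        1.50454855e-07,  1.43658016e+00]), 'qd': array([-0.0020328 , -0.001238  , -0.00290649,  0.00014887, -0.00095415,
       -0.00042317]), 'joint_torque': array([-7.00519631e-04, -4.43404913e+01,  2.62437505e+01,  1.55822723e-02,
       -3.36531584e-04,  1.76461947e-05]), 'position': array([0.22231709, 0.50241139, 0.2304919 ]), 'eef_rot': array([-2.96555737e-04,  2.06870903e-01,  9.78367850e-01, -8.31266265e-04]), 'wrist_force': array([0.56177148, 0.01476014, 0.08015177]), 'ft_torque': array([-0.0457908 , -0.01982463,  0.02386804]), 'grip_width': 0.08570961101369949}
scene 44.39393285249184 325.3669332449877 194.455305146996 0.05344461725485594 [[-5.14607869e-01 -6.16406318e-01  5.96005027e-01  1.55088325e+00]
 [ 8.57425299e-01 -3.70580084e-01  3.57060580e-01  5.80399139e-01]
 [ 7.73195627e-04  6.94775973e-01  7.19225799e-01  1.30035439e+00]
 [ 0.00000000e+00  0.00000000e+00  0.00000000e+00  1.00000000e+00]]
scene scrap_bin [([398.8, 255.3], 0.6, [0.587, 0.285]), ([283
[... 2293 characters left out ...]
.6], 0.44, [0.426, -0.106]), ([166.9, 210.8], 0.38, [0.545, 0.463])]
top tape_measure [([167.7, 209.6], 0.83, [0.549, 0.461]), ([227.1, 197.3], 0.38, [0.585, 0.276])]
top pencil [([375.9, 279.8], 0.57, [0.325, -0.177])]
top cement_can []
top reducer [([461.7, 180.9], 0.95, [0.627, -0.464])]
top cleaner_jar [([170.2, 260.8], 0.69, [0.39, 0.443])]
wrist 59.779612049429396 319.4895394006547 199.60401081876384 -0.005631978653532452 [[ 3.07790845e-04  9.57855329e-01  2.87250890e-01  7.33875130e-02]
 [ 9.99999110e-01 -6.67704231e-04  1.15499550e-03  1.34175388e-03]
 [ 1.29811723e-03  2.87250279e-01 -9.57854682e-01 -1.42555217e-01]
 [ 0.00000000e+00  0.00000000e+00  0.00000000e+00  1.00000000e+00]]
```

View pics/scene0.png

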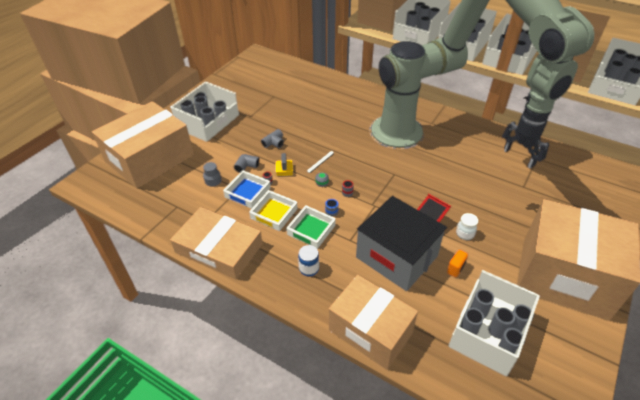

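View pics/top0.png

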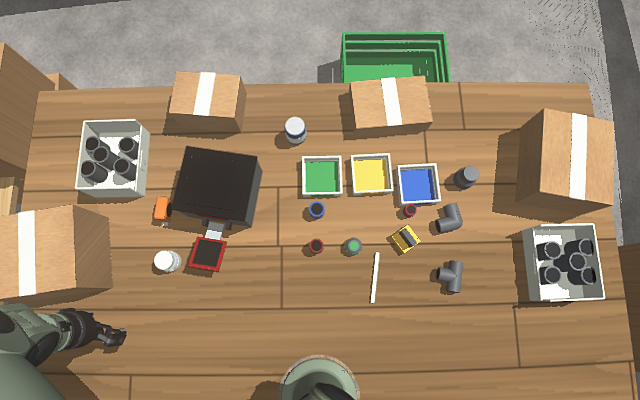

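Run:
```python
from h import *
f=r.grab_frame('top'); c=f['color'][:,:,::-1]
a=cv2.resize(c[160:300,290:490],None,fx=4,fy=4,interpolation=cv2.INTER_CUBIC); cv2.imwrite('pics/t1.png',a)
a=cv2.resize(c[140:290,140:290],None,fx=4,fy=4,interpolation=cv2.INTER_CUBIC); cv2.imwrite('pics/t2.png',a)
f=r.grab_frame('scene'); c=f['color'][:,:,::-1]
a=cv2.resize(c[120:270,200:400],None,fx=4,fy=4,interpolation=cv2.INTER_CUBIC); cv2.imwrite('pics/s1.png',a)
```

```text
(no output)
```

View pics/t1.png

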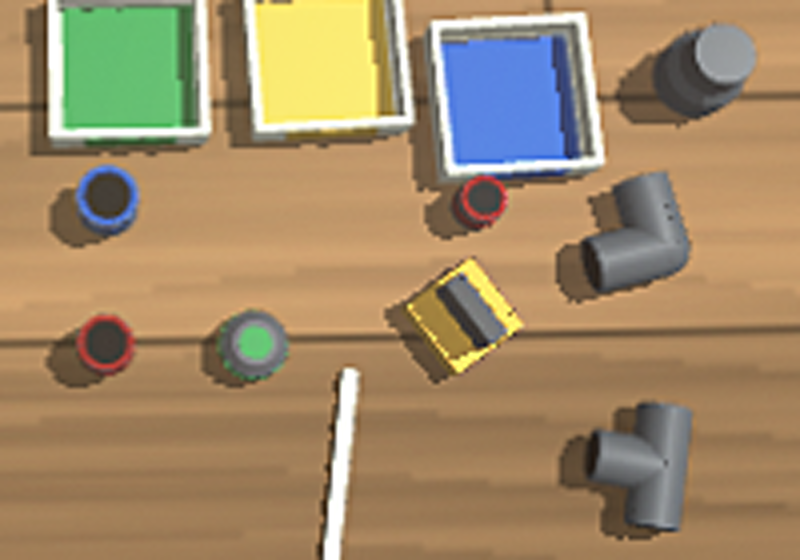

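View pics/t2.png

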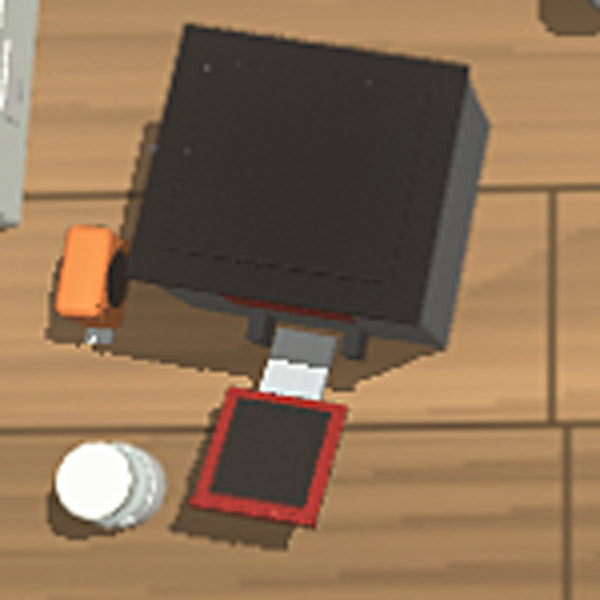

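View pics/s1.png

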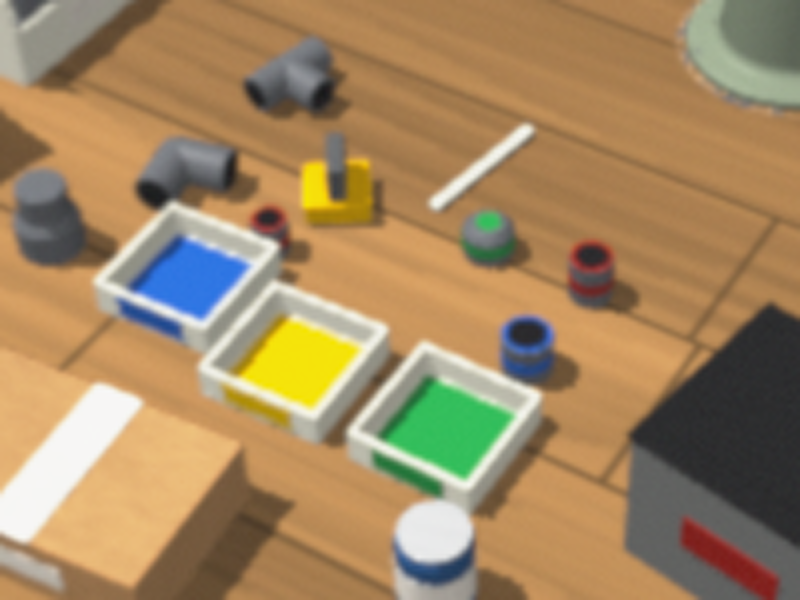

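Run:
```python
from h import *
f=r.grab_frame('top')
def P(x,y,z,ox=290,oy=160): return at(f,((x+.5)/4-.5+ox,(y+.5)/4-.5+oy),z)
def p(n,v): print(n,np.round(v,4))
p('cap',P(253,342,.036)); p('coup',P(107,199,.044)); p('scrL',P(105,343,.048)); p('scrR',P(480,199,.040))
W=np.array([P(*q,.026) for q in [(406,310),(470,258),(522,322),(460,374)]]); p('W',W); p('Wc',W.mean(0))
B=np.array([P(*q,.066) for q in [(455,273),(506,338),(492,348),(438,283)]]); p('bar',B); p('barc',B.mean(0))
for n,c in dict(g=[(48,142),(210,137)],y=[(253,138),(413,127)],b=[(443,177),(604,161),(588,13),(430,23)]).items(): p(n,[P(*q,.035) for q in c])
L=np.array([P(*q,.145,140,140) for q in [(185,24),(468,66),(420,322),(130,280)]]); p('lid',L); p('lidc',L.mean(0))
d=L[1]-L[0];print(np.degrees(np.arctan2(d[1],d[0])),np.linalg.norm(d)); d=L[0]-L[3];print(np.degrees(np.arctan2(d[1],d[0])),np.linalg.norm(d))
Q=np.array([P(*q,z,140,140) for q,z in zip([(228,388),(348,404),(313,527),(193,508)],[.051,.051,.079,.079])]); p('pad',Q);p('padc',Q.mean(0))
```

```text
cap [ 0.4265 -0.1081  0.036 ]
coup [ 0.5339 -0.0023  0.044 ]
scrL [0.4263 0.0009 0.048 ]
scrR [ 0.5302 -0.2821  0.04  ]
W [[ 0.4494 -0.2243  0.026 ]
 [ 0.4878 -0.2749  0.026 ]
 [ 0.4387 -0.3109  0.026 ]
 [ 0.401  -0.2619  0.026 ]]
Wc [ 0.4442 -0.268   0.026 ]
bar [[ 0.4707 -0.2541  0.066 ]
 [ 0.4227 -0.2882  0.066 ]
 [ 0.4157 -0.2775  0.066 ]
 [ 0.4636 -0.2412  0.066 ]]
barc [ 0.4432 -0.2652  0.066 ]
g [[ 0.5804  0.0417  0.035 ]
 [ 0.5823 -0.081   0.035 ]]
y [[ 0.581  -0.1136  0.035 ]
 [ 0.5877 -0.2357  0.035 ]]
b [[ 0.5485 -0.2563  0.035 ]
 [ 0.5589 -0.3802  0.035 ]
 [ 0.6766 -0.3777  0.035 ]
 [ 0.6701 -0.2538  0.035 ]]
lid [[0.7047 0.367  0.145 ]
 [0.6694 0.1639 0.145 ]
 [0.4872 0.1934 0.145 ]
 [0.5193 0.3946 0.145 ]]
lidc [0.5952 0.2797 0.145 ]
-99.8766477886207 0.20617421811862724
-8.461583516085694 0.18746419136902626
pad [[0.4564 0.3506 0.051 ]
 [0.4436 0.2615 0.051 ]
 [0.3536 0.2776 0.079 ]
 [0.3677 0.3635 0.079 ]]
padc [0.4053 0.3133 0.065 ]
```

```bash
cat >> h.py <<'E'
def pose():
    s=r.observe(); q=s['eef_rot']; M=R.from_quat([q[1],q[2],q[3],q[0]]).as_matrix()
    return s,np.array(s['position']),M
def plan(tgt,phi,grip,n=None):
    """straight line to TCP target, tool down with tool-x at phi deg; prints rows (tool axes, mm/deg)"""
    s,p,M=pose(); tgt=np.array(tgt,float)
    a=np.radians(phi); G=np.array([[np.cos(a),np.sin(a),0],[np.sin(a),-np.cos(a),0],[0,0,-1]])
    rv=R.from_matrix(M.T@G).as_rotvec(); D=tgt-p
    if n is None: n=int(max(np.ceil(np.linalg.norm(D)/.058),np.ceil(np.degrees(np.linalg.norm(rv))/10.2),1))
    print('t',round(s['time'],2),'pos',p.round(4),'phi',round(np.degrees(np.arctan2(M[1,0],M[0,0])),1),'tilt',round(np.degrees(np.arccos(-M[2,2])),2),'w',round(s['grip_width'],4),'F',np.round(s['wrist_force'],1),'q1,q6',np.degrees(s['joint_positions'])[[0,5]].round(0))
    print('world d mm',(D*1e3).round(1),'turn',np.degrees(rv).round(1),'n',n)
    rows=[]
    for i in range(n):
        Mi=M@R.from_rotvec(rv*i/n).as_matrix(); d=Mi.T@D/n*1e3
        rows.append(' '.join(f'{v:.0f}' if abs(v)>20 else f'{v:.1f}' for v in [grip,*d,*np.degrees(rv/n)]))
    for k in range(0,n,10): print(';'.join(rows[k:k+10]))
E
python3 -c "
from h import *
plan([.4435,-.267,.2],36.5,1)"
```

```text
t 2.0 pos [0.2227 0.5029 0.2313] phi 156.1 tilt 0.0 w 0.0856 F [-0.9 -0.8  0.4] q1,q6 [58. 82.]
world d mm [ 220.8 -769.9  -31.3] turn [ -0.    0.  119.6] n 14
1.0 -37 -44 2.2 -0.0 0.0 8.5;1.0 -43 -38 2.2 -0.0 0.0 8.5;1.0 -48 -31 2.2 -0.0 0.0 8.5;1.0 -52 -24 2.2 -0.0 0.0 8.5;1.0 -55 -15.7 2.2 -0.0 0.0 8.5;1.0 -57 -7.4 2.2 -0.0 0.0 8.5;1.0 -57 1.2 2.2 -0.0 0.0 8.5;1.0 -56 9.6 2.2 -0.0 0.0 8.5;1.0 -54 17.9 2.2 -0.0 0.0 8.5;1.0 -51 26 2.2 -0.0 0.0 8.5
1.0 -47 33 2.2 -0.0 0.0 8.5;1.0 -41 40 2.2 -0.0 0.0 8.5;1.0 -35 45 2.2 -0.0 0.0 8.5;1.0 -28 50 2.2 -0.0 0.0 8.5
```

>>> servo_tool(commands="1 -37 -44 2 0 0 8.5;1 -43 -38 2 0 0 8.5;1 -48 -31 2 0 0 8.5;1 -52 -24 2 0 0 8.5;1 -55 -16 2 0 0 8.5;1 -57 -7 2 0 0 8.5;1 -57 1 2 0 0 8.5;1 -56 10 2 0 0 8.5;1 -54 18 2 0 0 8.5;1 -51 26 2 0 0 8.5", grip_force=60)

```text
time: 3.25
position: [0.379, -0.0611, 0.2125]
eef_rot: [0.003, 0.825, 0.565, 0.006]
wrist_force: [1.7, 1.4, -0.7]
grip_width: 0.0851
```

```bash
python3 -c "
from h import *
plan([.4435,-.267,.2],36.5,1)"
```

```text
t 3.25 pos [ 0.379  -0.0611  0.2125] phi 68.8 tilt 0.74 w 0.0851 F [ 1.7  1.4 -0.7] q1,q6 [-21.  91.]
world d mm [  64.5 -205.9  -12.5] turn [ 0.5 -0.6 32.3] n 4
1.0 -42 34 3.2 0.1 -0.1 8.1;1.0 -37 39 3.2 0.1 -0.1 8.1;1.0 -31 44 3.2 0.1 -0.1 8.1;1.0 -25 48 3.2 0.1 -0.1 8.1
```

>>> servo_tool(commands="1 -42 34 3 0 0 8;1 -37 39 3 0 0 8;1 -31 44 3 0 0 8;1 -25 48 3 0 0 8;1 0 0 0 0 0 0")

```text
time: 3.88
position: [0.4446, -0.2795, 0.2011]
eef_rot: [0.002, 0.953, 0.303, 0.008]
wrist_force: [-1.4, 0.7, -1.4]
grip_width: 0.0853
```

Run:
```python
from h import *
plan([.4435,-.267,.2],36.5,1)
s,_,_=pose(); f=r.grab_frame('wrist'); save(f,'w1')
print(proj(f,[.4435,-.267,.066],s))
```

```text
t 3.88 pos [ 0.4446 -0.2795  0.2011] phi 35.3 tilt 0.99 w 0.0853 F [-1.4  0.7 -1.4] q1,q6 [-41. 104.]
world d mm [-1.1 12.5 -1.1] turn [ 0.6 -0.8 -1.2] n 1
1.0 6.3 -10.9 1.1 0.6 -0.8 -1.2
[305.55690747 183.40717271]
```

View pics/w1.png

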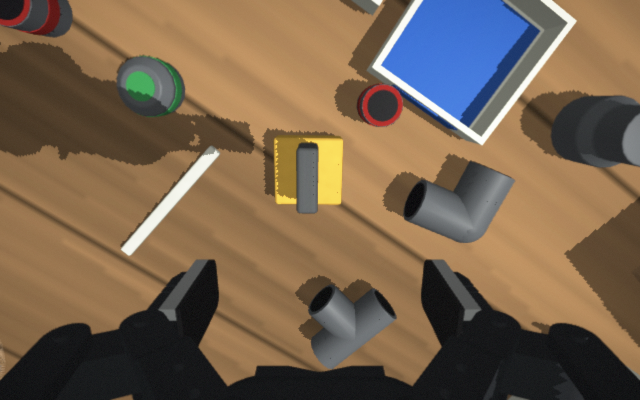

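Run:
```python
from h import *
s,_,_=pose(); f=r.grab_frame('wrist')
for uv,z in [((308.5,171),.026),((307.5,175),.066),((380,104),.04),((141,85),.036)]: print(at(f,uv,z,s).round(4))
for n in ('scrap_a','cap','weight'): print(n,[(at(f,x['uv'],0,s).round(4),x['conf'],x['uv']) for x in r.mark_of(n,f)])
im=f['color'].astype(int); 
y=(im[...,0]>150)&(im[...,1]>120)&(im[...,2]<90); v,u=np.nonzero(y); k=(abs(u-308)<45)&(abs(v-171)<45)
print(u[k].min(),u[k].max(),v[k].min(),v[k].max(), cv2.minAreaRect(np.c_[u[k],v[k]].astype(np.float32)))
```

```text
[ 0.4453 -0.2646  0.026 ]
[ 0.4492 -0.262   0.066 ]
[ 0.53   -0.2796  0.04  ]
[ 0.4259 -0.1065  0.036 ]
scrap_a [(array([4.252e-01, 2.000e-04, 0.000e+00]), 0.86, [53.3, 14.7]), (array([ 0.5336, -0.2833,  0.    ]), 0.79, [378.1, 102.7])]
cap [(array([ 0.4243, -0.1074,  0.    ]), 0.71, [159.6, 88.5])]
weight [(array([ 0.4454, -0.2662,  0.    ]), 0.8, [310.5, 166.7])]
264 352 127 215 ((308.0, 171.0), (88.0, 88.0), 0.0)
```

```bash
python3 -c "
from h import *
plan([.445,-.2655,.1],35.5,1)"
```

```text
t 4.12 pos [ 0.4435 -0.2745  0.2017] phi 35.6 tilt 0.93 w 0.0855 F [-0.1  0.2 -0.8] q1,q6 [-40. 104.]
world d mm [   1.5    9.  -101.7] turn [ 0.4 -0.8  0.1] n 2
1.0 2.5 -3.6 51 0.2 -0.4 0.1;1.0 2.9 -3.4 51 0.2 -0.4 0.1
```

>>> servo_tool(commands="1 3 -3.5 45 0.2 -0.4 0;1 3 -3.5 45 0.2 -0.4 0;1 0 0 0 0 0 0;1 0 0 0 0 0 0")

```text
time: 4.62
position: [0.447, -0.2621, 0.1141]
eef_rot: [0.003, 0.951, 0.309, 0.002]
wrist_force: [0.4, 0.1, 0.7]
grip_width: 0.0852
```

```bash
python3 -c "
from h import *
plan([.445,-.2655,.034],35.5,1)"
```

```text
t 4.62 pos [ 0.447  -0.2621  0.1141] phi 36.1 tilt 0.37 w 0.0852 F [0.4 0.1 0.7] q1,q6 [-39. 105.]
world d mm [ -2.   -3.4 -80.1] turn [ 0.4 -0.1  0.6] n 2
1.0 -1.9 0.5 40 0.2 -0.0 0.3;1.0 -1.9 0.7 40 0.2 -0.0 0.3
```

>>> servo_tool(commands="1 -3 1 40 0.2 0 0.3;1 -1 1 38 0.2 0 0.2;1 0 0 0 0 0 0")

```text
time: 5.0
position: [0.45, -0.2695, 0.0417]
eef_rot: [0.004, 0.952, 0.306, 0.004]
wrist_force: [0.4, -0.6, 0.5]
grip_width: 0.0853
```

```bash
python3 -c "
from h import *
plan([.445,-.2655,.034],35.5,1)"
```

```text
t 5.0 pos [ 0.45   -0.2695  0.0417] phi 35.6 tilt 0.68 w 0.0853 F [ 0.4 -0.6  0.5] q1,q6 [-39. 105.]
world d mm [-5.   4.  -7.7] turn [ 0.6 -0.3  0.1] n 1
1.0 -1.7 -6.3 7.6 0.6 -0.3 0.1
```

>>> servo_tool(commands="1 -2 -6 7 0.6 -0.3 0;1 0 0 0 0 0 0;0.2 0 0 0 0 0 0;-1 0 0 0 0 0 0;-1 0 0 0 0 0 0;-1 0 0 0 0 0 0;-1 0 0 0 0 0 0")

```text
time: 5.88
position: [0.448, -0.2679, 0.0407]
eef_rot: [0.003, 0.952, 0.306, 0.002]
wrist_force: [1.0, -0.7, -1.4]
grip_width: 0.0166
```

```bash
python3 -c "
from h import *
plan([.445,-.2655,.2],35.5,-1)"
```

```text
t 5.88 pos [ 0.448  -0.2679  0.0407] phi 35.7 tilt 0.47 w 0.0166 F [ 1.  -0.7 -1.4] q1,q6 [-39. 105.]
world d mm [ -3.    2.4 159.3] turn [ 0.5 -0.1  0.2] n 3
-1.0 -0.2 -0.8 -53 0.2 -0.0 0.1;-1.0 -0.3 -1.0 -53 0.2 -0.0 0.1;-1.0 -0.3 -1.1 -53 0.2 -0.0 0.1
```

>>> servo_tool(commands="-1 0 0 -30 0 0 0;-1 0 0 -50 0 0 0;-1 0 0 -50 0 0 0;-1 0 0 -40 0 0 0", grip_force=90)

```text
time: 6.38
position: [0.4411, -0.2625, 0.2061]
eef_rot: [-0.005, 0.952, 0.306, -0.004]
wrist_force: [0.7, -0.8, -7.9]
grip_width: 0.0164
```

Run:
```python
from h import *
plan([.3977,.3143,.2],80.7,-1)
f=r.grab_frame('wrist'); save(f,'w2')
```

```text
t 6.38 pos [ 0.4411 -0.2625  0.2061] phi 35.7 tilt 0.74 w 0.0164 F [ 0.7 -0.8 -7.9] q1,q6 [-39. 105.]
world d mm [-43.4 576.8  -6.1] turn [ -0.8  -0.1 -45. ] n 10
-1.0 30 -49 1.1 -0.1 -0.0 -4.5;-1.0 34 -47 1.0 -0.1 -0.0 -4.5;-1.0 37 -44 1.0 -0.1 -0.0 -4.5;-1.0 41 -41 0.9 -0.1 -0.0 -4.5;-1.0 44 -38 0.9 -0.1 -0.0 -4.5;-1.0 47 -34 0.8 -0.1 -0.0 -4.5;-1.0 49 -30 0.8 -0.1 -0.0 -4.5;-1.0 51 -26 0.7 -0.1 -0.0 -4.5;-1.0 53 -22 0.7 -0.1 -0.0 -4.5;-1.0 55 -18.0 0.6 -0.1 -0.0 -4.5
```

View pics/w2.png

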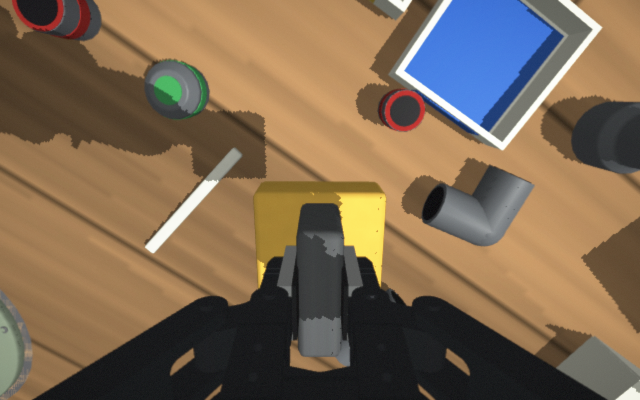

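>>> servo_tool(commands="-1 30 -49 1 0 0 -4.5;-1 34 -47 1 0 0 -4.5;-1 37 -44 1 0 0 -4.5;-1 41 -41 1 0 0 -4.5;-1 44 -38 1 0 0 -4.5;-1 47 -34 1 0 0 -4.5;-1 49 -30 1 0 0 -4.5;-1 51 -26 1 0 0 -4.5;-1 40 -18 0 0 0 -4.5;-1 0 0 0 0 0 0")

```text
time: 7.68
position: [0.3915, 0.2529, 0.1892]
eef_rot: [-0.007, 0.781, 0.624, -0.008]
wrist_force: [0.2, -1.2, -8.9]
grip_width: 0.0163
```

Run:
```python
from h import *
plan([.400,.314,.16],80.7,-1)
s,_,_=pose();f=r.grab_frame('wrist'); save(f,'w3')
```

```text
t 7.67 pos [0.3915 0.2529 0.1892] phi 77.3 tilt 1.24 w 0.0163 F [ 0.2 -1.2 -8.9] q1,q6 [ 23. 126.]
world d mm [  8.5  61.1 -29.2] turn [-1.2  0.2 -3.4] n 2
-1.0 31 -2.3 14.6 -0.6 0.1 -1.7;-1.0 31 -1.5 14.6 -0.6 0.1 -1.7
```

View pics/w3.png

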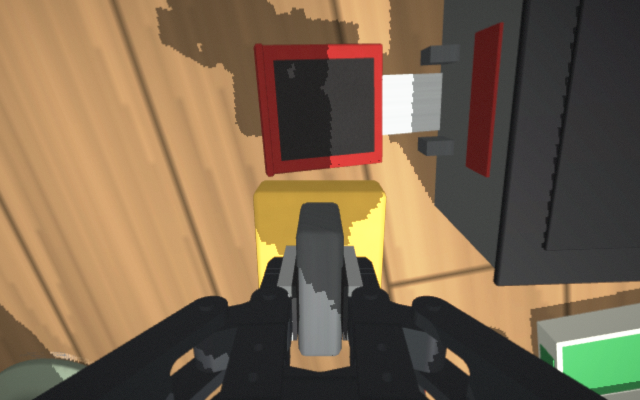

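Run:
```python
from h import *
s,_,_=pose();f=r.grab_frame('wrist')
Q=np.array([at(f,q,z,s) for q,z in [((257,45),.079),((381,43),.051),((381,161),.051),((270,174),.079)]])
print(Q.round(4),Q.mean(0)); 
for a,b in ((0,1),(3,2),(3,0),(2,1)):
  d=Q[b]-Q[a]; print(np.degrees(np.arctan2(d[1],d[0])).round(1),np.linalg.norm(d).round(4))
# weight base front corners approx z
zb=s['position'][2]-.0407+.026
print([at(f,q,zb,s).round(4) for q in ((256,188),(384,188))], s['position'])
```

```text
[[0.3715 0.3646 0.079 ]
 [0.457  0.3497 0.051 ]
 [0.4419 0.2628 0.051 ]
 [0.3568 0.2771 0.079 ]] [0.4067977  0.31354446 0.065     ]
-9.9 0.0912
-9.6 0.0907
80.5 0.0886
80.1 0.0882
[array([0.3693, 0.2899, 0.1742]), array([0.4277, 0.277 , 0.1742])] [0.39124341 0.25137175 0.18894265]
```

>>> servo_tool(commands="-1 30 -2 10 -0.6 0 -1.4;-1 30 -1 10 -0.6 0 -1.3;-1 0 0 10 0 0 0;-1 0 0 10 0 0 0;-1 0 0 0 0 0 0")

```text
time: 8.4
position: [0.4007, 0.303, 0.1438]
eef_rot: [0.002, 0.771, 0.637, -0.006]
wrist_force: [-0.8, -0.9, -6.8]
grip_width: 0.0166
```

Run:
```python
from h import *
plan([.3995,.3145,.13],80.25,-1)
```

```text
t 8.4 pos [0.4007 0.303  0.1438] phi 79.2 tilt 0.76 w 0.0166 F [-0.8 -0.9 -6.8] q1,q6 [ 29. 130.]
world d mm [ -1.2  11.5 -13.8] turn [-0.3  0.7 -1.1] n 1
-1.0 11.2 -3.3 13.6 -0.3 0.7 -1.1
```

>>> servo_tool(commands="-1 11 -3 13 -0.3 0.7 -1;-1 1 0 0 0 0 0;-1 0 0 0 0 0 0")

```text
time: 8.78
position: [0.4008, 0.313, 0.1313]
eef_rot: [0.001, 0.766, 0.642, -0.0]
wrist_force: [0.7, -0.2, -7.6]
grip_width: 0.0162
```

Run:
```python
from h import *
plan([.3995,.3145,.076],80.25,-1)
```

```text
t 8.78 pos [0.4008 0.313  0.1313] phi 79.9 tilt 0.07 w 0.0162 F [ 0.7 -0.2 -7.6] q1,q6 [ 30. 130.]
world d mm [ -1.3   1.5 -55.3] turn [ 0.1  0.  -0.3] n 1
-1.0 1.3 -1.6 55 0.1 0.0 -0.3
```

>>> servo_tool(commands="-1 1 -1 16 0 0 0;-1 0 0 14 0 0 0;-1 0 0 12 0 0 0;-1 0 0 9 0 0 0;-1 0 0 5 0 0 0;-1 0 0 2 0 0 0")

```text
time: 9.52
position: [0.4022, 0.3151, 0.0766]
eef_rot: [0.001, 0.767, 0.642, 0.003]
wrist_force: [-11.5, -3.5, 35.4]
grip_width: 0.0165
```

Run:
```python
from h import *
plan([.3995,.3145,.076],80.25,-1)
f=r.grab_frame('wrist'); save(f,'w4')
```

```text
t 9.53 pos [0.4022 0.3151 0.0766] phi 79.9 tilt 0.33 w 0.0165 F [-11.5  -3.5  35.4] q1,q6 [ 30. 130.]
world d mm [-2.7 -0.6 -0.6] turn [ 0.3 -0.2 -0.4] n 1
-1.0 -1.0 -2.6 0.6 0.3 -0.2 -0.4
```

View pics/w4.png

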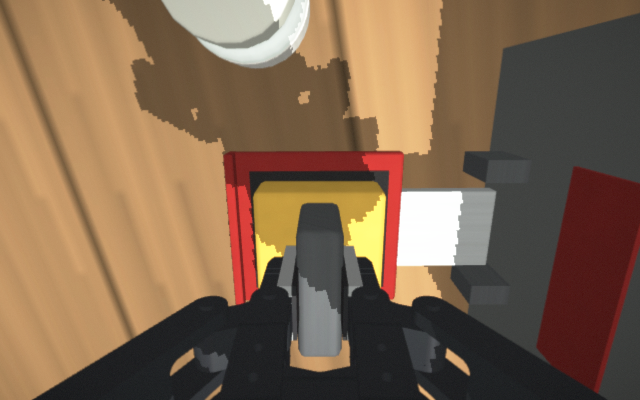

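>>> servo_tool(commands="-1 0 0 -1 0 0 0;1 0 0 0 0 0 0;1 0 0 0 0 0 0;1 0 0 0 0 0 0;1 0 0 0 0 0 0;1 0 0 -20 0 0 0;1 0 0 -40 0 0 0;1 0 0 -50 0 0 0;1 0 0 -50 0 0 0;1 0 0 -10 0 0 0")

```text
time: 10.82
position: [0.403, 0.3149, 0.2528]
eef_rot: [0.002, 0.767, 0.642, 0.004]
wrist_force: [0.8, 0.2, 0.4]
grip_width: 0.0852
```

```bash
python3 - <<'E'
from h import *
plan([.4258,.0005,.2],10,1)
f=r.grab_frame('wrist'); save(f,'w5')
f=r.grab_frame('top'); save(f,'t5')
E
python3 -c "
import cv2,numpy as np
a=cv2.imread('pics/w5.png');b=cv2.imread('pics/t5.png')
cv2.imwrite('pics/c5.png',np.vstack([cv2.resize(a,(480,300)),cv2.resize(b,(480,300))]))"
```

```text
t 10.82 pos [0.403  0.3149 0.2528] phi 79.8 tilt 0.56 w 0.0852 F [0.8 0.2 0.4] q1,q6 [ 30. 130.]
world d mm [  22.8 -314.4  -52.8] turn [ 0.3 -0.5 69.8] n 7
1.0 -44 11.1 7.4 0.0 -0.1 10.0;1.0 -41 18.5 7.5 0.0 -0.1 10.0;1.0 -37 25 7.5 0.0 -0.1 10.0;1.0 -32 31 7.5 0.0 -0.1 10.0;1.0 -26 37 7.6 0.0 -0.1 10.0;1.0 -19.6 41 7.6 0.0 -0.1 10.0;1.0 -12.3 43 7.6 0.0 -0.1 10.0
```

View pics/c5.png

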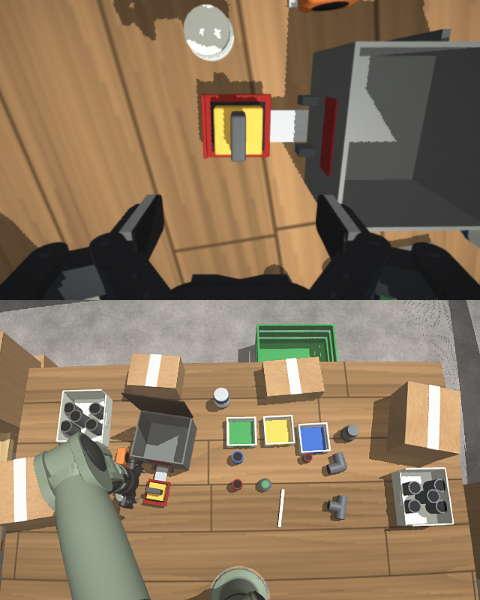

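Run:
```python
from h import *
plan([.4258,.0005,.2],80,1)
```

```text
t 10.93 pos [0.402  0.3143 0.2503] phi 79.8 tilt 0.36 w 0.0853 F [ 0.1  0.  -0.7] q1,q6 [ 30. 130.]
world d mm [  23.8 -313.8  -50.3] turn [ 0.3 -0.1 -0.2] n 6
1.0 -51 13.1 8.3 0.1 -0.0 -0.0;1.0 -51 13.1 8.4 0.1 -0.0 -0.0;1.0 -51 13.1 8.4 0.1 -0.0 -0.0;1.0 -51 13.0 8.4 0.1 -0.0 -0.0;1.0 -51 13.0 8.4 0.1 -0.0 -0.0;1.0 -51 13.0 8.4 0.1 -0.0 -0.0
```

>>> servo_tool(commands="1 -51 13 8 0 0 0;1 -51 13 8 0 0 0;1 -51 13 8 0 0 0;1 -51 13 8 0 0 0;1 -51 13 8 0 0 0;1 -40 13 8 0 0 0;1 0 0 0 0 0 0")

```text
time: 11.8
position: [0.4207, 0.0019, 0.1879]
eef_rot: [-0.004, 0.766, 0.643, -0.004]
wrist_force: [-0.1, 1.0, 0.5]
grip_width: 0.0859
```

```bash
cat >> h.py <<'E'
H={'scrap_a':.048,'coupling':.044,'cap':.036}
def look(name):
    s,p,M=pose(); f=r.grab_frame('wrist'); save(f,name)
    for n in H: print(n,[(at(f,x['uv'],0,s)[:2].round(4).tolist(),round(x['conf'],2),np.round(x['uv']).tolist()) for x in r.mark_of(n,f) if x['conf']>.3])
    return s,f
E
python3 - <<'E'
from h import *
look('w6')
plan([.4258,.0005,.1],80,1)
E
```

```text
scrap_a [([0.4277, 0.0008], 0.89, [329.0, 174.0]), ([0.5375, 0.0001], 0.47, [443.0, 156.0]), ([0.3356, -0.1727], 0.37, [274.0, 336.0])]
coupling [([0.5374, 0.0004], 0.83, [443.0, 156.0])]
cap [([0.4247, -0.1065], 0.7, [343.0, 272.0])]
t 12.0 pos [0.4214 0.0049 0.1895] phi 80.4 tilt 0.54 w 0.0856 F [-0.1 -0.4  0.5] q1,q6 [-9. 90.]
world d mm [  4.4  -4.4 -89.5] turn [-0.5  0.   0.4] n 2
1.0 -1.8 3.0 45 -0.3 0.0 0.2;1.0 -1.8 2.8 45 -0.3 0.0 0.2
```

View pics/w6.png

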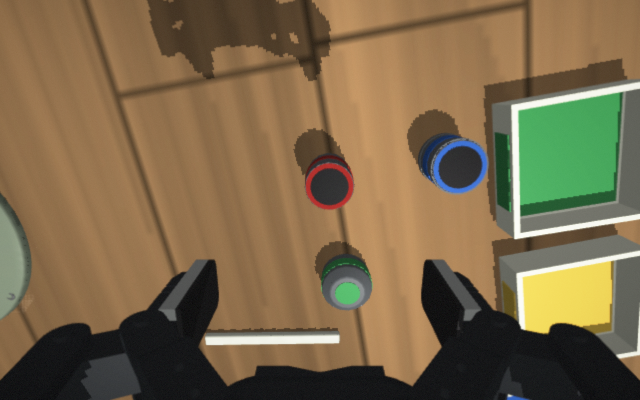

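>>> servo_tool(commands="1 -2 3 45 -0.3 0 0.2;1 -2 2 45 -0.2 0 0.2;1 0 0 40 0 0 0;1 0 0 25 0 0 0;1 0 0 0 0 0 0")

```text
time: 12.62
position: [0.4276, 0.0065, 0.032]
eef_rot: [0.002, 0.762, 0.648, 0.002]
wrist_force: [0.0, 0.5, 0.0]
grip_width: 0.0855
```

Run:
```python
from h import *
plan([.4265,.0008,.014],80,1)
```

```text
t 12.62 pos [0.4276 0.0065 0.032 ] phi 80.7 tilt 0.31 w 0.0855 F [0.  0.5 0. ] q1,q6 [-9. 90.]
world d mm [ -1.1  -5.7 -18. ] turn [ 0.3 -0.   0.7] n 1
1.0 -5.8 -0.3 18.0 0.3 -0.0 0.7
```

>>> servo_tool(commands="1 -6 0 17 0.3 0 0.6;1 -1 0 3 0 0 0;-1 0 0 0 0 0 0;-1 0 0 0 0 0 0;-1 0 0 0 0 0 0;-1 0 0 0 0 0 0", grip_force=50)

```text
time: 13.38
position: [0.4305, 0.0017, 0.0166]
eef_rot: [0.003, 0.764, 0.646, 0.003]
wrist_force: [0.5, 0.4, 0.8]
grip_width: 0.0408
```

>>> servo_tool(commands="-1 0 0 -30 0 0 0;-1 0 0 -50 0 0 0;-1 0 0 -60 0 0 0;-1 0 0 -60 0 0 0;-1 0 0 -60 0 0 0")

```text
time: 14.0
position: [0.4245, 0.0023, 0.2802]
eef_rot: [-0.001, 0.764, 0.645, -0.0]
wrist_force: [1.4, -1.0, -1.1]
grip_width: 0.0409
```

Run:
```python
from h import *
look('w7')
plan([.575,.275,.24],80,-1)
```

```text
scrap_a [([0.4065, -0.1202], 0.63, [322.0, 251.0])]
coupling [([0.5381, -0.0017], 0.88, [413.0, 146.0])]
cap []
t 14.2 pos [0.4257 0.0021 0.2792] phi 80.4 tilt 0.07 w 0.0407 F [-0.3 -0.5 -0.6] q1,q6 [-10.  90.]
world d mm [149.3 272.9 -39.2] turn [-0.  -0.1  0.4] n 6
-1.0 49 17.0 6.6 -0.0 -0.0 0.1;-1.0 49 16.9 6.6 -0.0 -0.0 0.1;-1.0 49 16.8 6.6 -0.0 -0.0 0.1;-1.0 49 16.8 6.6 -0.0 -0.0 0.1;-1.0 49 16.7 6.6 -0.0 -0.0 0.1;-1.0 49 16.7 6.5 -0.0 -0.0 0.1
```

View pics/w7.png

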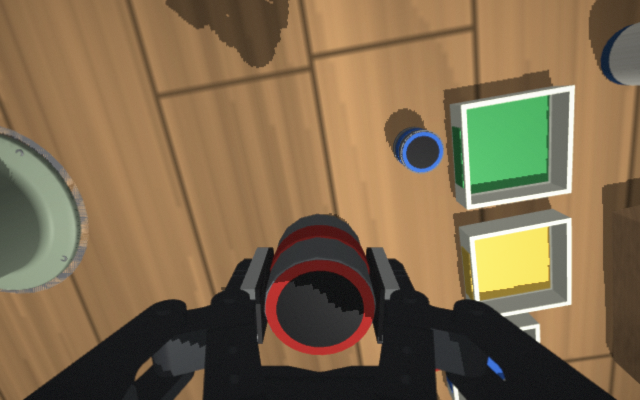

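>>> servo_tool(commands="-1 49 17 6 0 0 0;-1 49 17 6 0 0 0;-1 49 17 6 0 0 0;-1 49 17 6 0 0 0;-1 49 17 6 0 0 0;-1 20 8 6 0 0 0;-1 0 0 0 0 0 0")

```text
time: 15.08
position: [0.558, 0.2524, 0.2249]
eef_rot: [-0.006, 0.765, 0.644, -0.011]
wrist_force: [-0.5, -0.2, -0.3]
grip_width: 0.0405
```

Run:
```python
from h import *
plan([.58,.2835,.11],80,-1)
```

```text
t 15.07 pos [0.558  0.2524 0.2249] phi 80.1 tilt 1.41 w 0.0405 F [-0.5 -0.2 -0.3] q1,q6 [ 17. 117.]
world d mm [  22.    31.1 -114.9] turn [-1.3  0.6  0.1] n 3
-1.0 11.9 6.3 38 -0.4 0.2 0.0;-1.0 11.7 6.0 38 -0.4 0.2 0.0;-1.0 11.6 5.7 38 -0.4 0.2 0.0
```

>>> servo_tool(commands="-1 15 8 20 -0.4 0.2 0;-1 14 6 35 -0.4 0.2 0;-1 6 4 35 -0.4 0.2 0;-1 0 0 15 0 0 0;-1 0 0 0 0 0 0")

```text
time: 15.7
position: [0.5754, 0.2785, 0.1119]
eef_rot: [-0.002, 0.766, 0.642, -0.006]
wrist_force: [0.0, 0.3, -0.6]
grip_width: 0.0408
```

Run:
```python
from h import *
plan([.58,.2835,.11],80,-1)
```

```text
t 15.7 pos [0.5754 0.2785 0.1119] phi 79.9 tilt 0.69 w 0.0408 F [ 0.   0.3 -0.6] q1,q6 [ 19. 119.]
world d mm [ 4.6  5.  -1.9] turn [-0.6  0.3 -0.1] n 1
-1.0 5.8 3.7 1.9 -0.6 0.3 -0.1
```

>>> servo_tool(commands="-1 3 4 0 0 0 0;0.5 0 0 0 0 0 0;0.5 0 0 0 0 0 0;0.5 0 0 0 0 0 0;0.5 0 0 -40 0 0 0;0.5 0 0 -50 0 0 0;0.5 0 0 -40 0 0 0;0.5 0 0 0 0 0 0")

```text
time: 16.7
position: [0.5832, 0.2811, 0.2511]
eef_rot: [-0.001, 0.767, 0.642, -0.002]
wrist_force: [0.2, -0.2, -0.3]
grip_width: 0.0642
```

Run:
```python
from h import *
f=r.grab_frame('wrist'); save(f,'w8')
f=r.grab_frame('top')
for n in H: print(n,[(at(f,x['uv'],0)[:2].round(4).tolist(),round(x['conf'],2)) for x in r.mark_of(n,f) if x['conf']>.3])
plan([.40,.0,.24],80,1)
plan([.50,-.25,.24],35,1)
```

```text
scrap_a [([0.5832, 0.2817], 0.78), ([0.5325, -0.2918], 0.67)]
coupling [([0.5511, -0.0045], 0.6)]
cap [([0.4306, -0.1002], 0.52)]
t 16.95 pos [0.5802 0.28   0.245 ] phi 79.9 tilt 0.87 w 0.0638 F [-0.5  0.1 -0.1] q1,q6 [ 19. 119.]
world d mm [-180.2 -280.    -5. ] turn [-0.8  0.4 -0.1] n 6
1.0 -51 -21 1.5 -0.1 0.1 -0.0;1.0 -51 -21 1.4 -0.1 0.1 -0.0;1.0 -51 -21 1.3 -0.1 0.1 -0.0;1.0 -51 -21 1.2 -0.1 0.1 -0.0;1.0 -51 -21 1.1 -0.1 0.1 -0.0;1.0 -51 -21 1.0 -0.1 0.1 -0.0
t 16.95 pos [0.5802 0.28   0.245 ] phi 79.9 tilt 0.87 w 0.0638 F [-0.5  0.1 -0.1] q1,q6 [ 19. 119.]
world d mm [ -80.2 -530.    -5. ] turn [-0.5  0.7 44.9] n 10
1.0 -54 1.4 0.9 -0.1 0.1 4.5;1.0 -53 5.6 0.8 -0.1 0.1 4.5;1.0 -53 9.8 0.8 -0.1 0.1 4.5;1.0 -52 13.9 0.7 -0.1 0.1 4.5;1.0 -51 17.9 0.7 -0.1 0.1 4.5;1.0 -49 22 0.6 -0.1 0.1 4.5;1.0 -47 26 0.6 -0.1 0.1 4.5;1.0 -45 29 0.6 -0.1 0.1 4.5;1.0 -43 33 0.5 -0.1 0.1 4.5;1.0 -40 36 0.5 -0.1 0.1 4.5
```

View pics/w8.png

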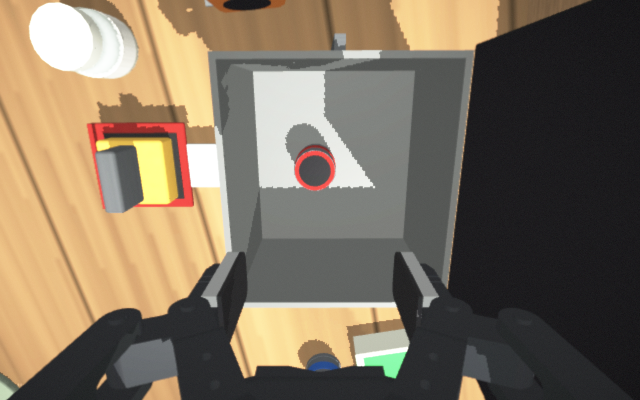

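Run:
```python
from h import *
plan([.53,-.281,.22],4.8,1)
```

```text
t 16.95 pos [0.5802 0.28   0.245 ] phi 79.9 tilt 0.87 w 0.0638 F [-0.5  0.1 -0.1] q1,q6 [ 19. 119.]
world d mm [ -50.2 -561.   -25. ] turn [-0.4  0.9 75.1] n 10
1.0 -56 4.9 2.9 -0.0 0.1 7.5;1.0 -55 12.2 2.8 -0.0 0.1 7.5;1.0 -53 19.3 2.7 -0.0 0.1 7.5;1.0 -50 26 2.7 -0.0 0.1 7.5;1.0 -46 32 2.6 -0.0 0.1 7.5;1.0 -41 38 2.6 -0.0 0.1 7.5;1.0 -36 43 2.5 -0.0 0.1 7.5;1.0 -30 48 2.5 -0.0 0.1 7.5;1.0 -24 51 2.5 -0.0 0.1 7.5;1.0 -16.9 54 2.5 -0.0 0.1 7.5
```

>>> servo_tool(commands="0.5 -56 5 0 0 0.2 7.5;0.5 -55 12 0 0 0.2 7.5;0.5 -53 19 3 0 0.2 7.5;1 -50 26 3 0 0.2 7.5;1 -46 32 3 0 0 7.5;1 -41 38 3 0 0 7.5;1 -36 43 3 0 0 7.5;1 -30 48 3 0 0 7.5;1 -24 51 3 0 0 7.5;1 -12 40 3 0 0 7.5")

```text
time: 18.2
position: [0.5146, -0.2766, 0.2044]
eef_rot: [-0.006, 1.0, 0.024, -0.014]
wrist_force: [0.6, 0.3, 0.0]
grip_width: 0.0856
```

Run:
```python
from h import *
plan([.53,-.281,.2],4.8,1)
```

```text
t 18.2 pos [ 0.5146 -0.2766  0.2044] phi 2.8 tilt 1.74 w 0.0856 F [0.6 0.3 0. ] q1,q6 [-35. 142.]
world d mm [15.4 -4.4 -4.4] turn [-0.8  1.6 -2. ] n 1
1.0 15.3 5.2 3.9 -0.8 1.6 -2.0
```

>>> servo_tool(commands="1 15 5 4 -0.8 1.6 -2;1 0 0 0 0 0 0;1 0 0 0 0 0 0")

```text
time: 18.58
position: [0.5265, -0.2832, 0.1954]
eef_rot: [-0.002, 0.999, 0.039, -0.003]
wrist_force: [-0.2, -0.3, 0.2]
grip_width: 0.0853
```

Run:
```python
from h import *
s,f=look('w9')
plan([.53,-.281,.2],4.8,1)
```

```text
scrap_a [([0.5314, -0.2866], 0.65, [325.0, 167.0])]
coupling [([0.5363, -0.0027], 0.84, [34.0, 139.0])]
cap [([0.4251, -0.1069], 0.73, [149.0, 251.0])]
t 18.77 pos [ 0.5273 -0.2832  0.1964] phi 4.5 tilt 0.25 w 0.0855 F [-0.1  0.5 -0.1] q1,q6 [-35. 140.]
world d mm [2.7 2.2 3.6] turn [-0.1  0.2 -0.3] n 1
1.0 2.9 -2.0 -3.7 -0.1 0.2 -0.3
```

View pics/w9.png

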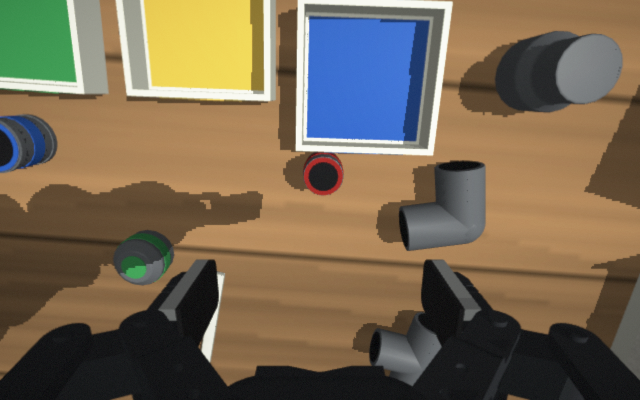

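Run:
```python
from h import *
s,_,_=pose();f=r.grab_frame('wrist')
for uv,z in [((323,174),.04),((297,150),.035),((433,155),.035),((451,1),.035),((400,225),.022)]: print(at(f,uv,z,s).round(4))
plan([.53,-.281,.1],3.5,1)
```

```text
[ 0.5339 -0.2844  0.04  ]
[ 0.5524 -0.2601  0.035 ]
[ 0.5574 -0.3795  0.035 ]
[ 0.6779 -0.3726  0.035 ]
[ 0.4851 -0.3638  0.022 ]
t 18.82 pos [ 0.5274 -0.2833  0.1965] phi 4.5 tilt 0.23 w 0.0856 F [ 0.5 -0.9 -0.3] q1,q6 [-35. 140.]
world d mm [  2.6   2.3 -96.5] turn [-0.1  0.2  1. ] n 2
1.0 1.6 -0.9 48 -0.1 0.1 0.5;1.0 1.5 -1.0 48 -0.1 0.1 0.5
```

>>> servo_tool(commands="1 2 1 45 0 0 0.5;1 1 0 45 0 0 0.5;1 0 0 40 0 0 0;1 0 0 25 0 0 0;1 0 0 0 0 0 0")

```text
time: 19.45
position: [0.5329, -0.2835, 0.0405]
eef_rot: [0.001, 1.0, 0.032, 0.001]
wrist_force: [-0.5, 0.7, 0.1]
grip_width: 0.0855
```

Run:
```python
from h import *
plan([.5305,-.284,.014],3.5,1)
```

```text
t 19.45 pos [ 0.5329 -0.2835  0.0405] phi 3.6 tilt 0.13 w 0.0855 F [-0.5  0.7  0.1] q1,q6 [-35. 141.]
world d mm [ -2.4  -0.5 -26.5] turn [ 0.1 -0.1  0.1] n 1
1.0 -2.5 0.3 26 0.1 -0.1 0.1
```

>>> servo_tool(commands="1 -2 0 24 0 0 0;1 0 0 4 0 0 0;-1 0 0 0 0 0 0;-1 0 0 0 0 0 0;-1 0 0 0 0 0 0;-1 0 0 0 0 0 0")

```text
time: 20.2
position: [0.536, -0.2863, 0.0198]
eef_rot: [0.004, 0.999, 0.032, 0.005]
wrist_force: [0.9, 0.1, -0.6]
grip_width: 0.0343
```

>>> servo_tool(commands="-1 0 0 -30 0 0 0;-1 0 0 -50 0 0 0;-1 0 0 -60 0 0 0;-1 0 0 -60 0 0 0;-1 0 0 -40 0 0 0")

```text
time: 20.82
position: [0.5306, -0.2825, 0.2624]
eef_rot: [0.001, 0.999, 0.032, 0.001]
wrist_force: [-0.2, 0.5, -1.0]
grip_width: 0.0342
```

Run:
```python
from h import *
look('w10')
plan([.58,.2835,.24],80,-1)
```

```text
scrap_a [([0.4128, -0.2905], 0.61, [320.0, 252.0])]
coupling [([0.5404, -0.001], 0.95, [77.0, 137.0])]
cap [([0.4251, -0.1052], 0.77, [173.0, 235.0])]
t 21.02 pos [ 0.5303 -0.2824  0.2596] phi 3.7 tilt 0.1 w 0.0341 F [-0.9  0.  -0.9] q1,q6 [-35. 141.]
world d mm [ 49.7 565.9 -19.6] turn [  0.1  -0.  -76.3] n 10
-1.0 8.6 -56 1.9 0.0 -0.0 -7.6;-1.0 16.0 -55 1.9 0.0 -0.0 -7.6;-1.0 23 -52 1.9 0.0 -0.0 -7.6;-1.0 30 -48 1.9 0.0 -0.0 -7.6;-1.0 36 -44 1.9 0.0 -0.0 -7.6;-1.0 41 -39 1.9 0.0 -0.0 -7.6;-1.0 46 -33 1.9 0.0 -0.0 -7.6;-1.0 50 -27 2.0 0.0 -0.0 -7.6;-1.0 53 -19.7 2.0 0.0 -0.0 -7.6;-1.0 55 -12.4 2.0 0.0 -0.0 -7.6
```

View pics/w10.png

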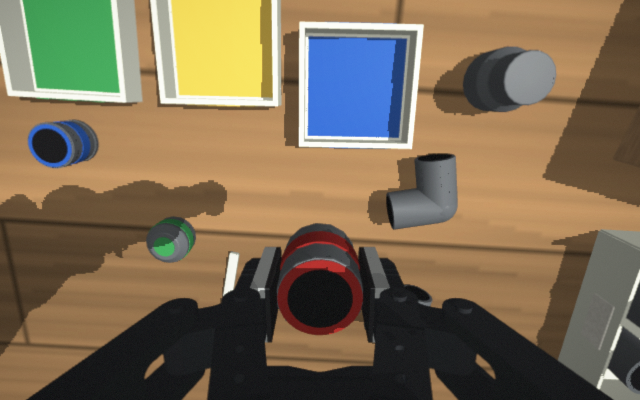

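>>> servo_tool(commands="-1 9 -54 2 0 0 -7.6;-1 16 -53 2 0 0 -7.6;-1 23 -50 2 0 0 -7.6;-1 30 -46 2 0 0 -7.6;-1 36 -42 2 0 0 -7.6;-1 41 -38 2 0 0 -7.6;-1 45 -33 0 0 0 -7.6;-1 46 -27 0 0 0 -7.6;-1 40 -16 0 0 0 -7.6;-1 20 0 0 0 0 -7.6")

```text
time: 22.28
position: [0.5617, 0.2328, 0.2234]
eef_rot: [-0.012, 0.755, 0.655, -0.013]
wrist_force: [-0.2, -0.9, -1.6]
grip_width: 0.0348
```

Run:
```python
from h import *
plan([.575,.239,.22],80,-1)
```

```text
t 22.27 pos [0.5617 0.2328 0.2234] phi 81.9 tilt 2.03 w 0.0348 F [-0.2 -0.9 -1.6] q1,q6 [ 15. 113.]
world d mm [13.3  6.2 -3.4] turn [-2.   0.3  1.9] n 1
-1.0 8.0 12.4 2.9 -2.0 0.3 1.9
```

>>> servo_tool(commands="-1 8 12 3 -2 0.3 1.9;-1 0 0 30 0 0 0;-1 0 0 40 0 0 0;-1 0 0 35 0 0 0;-1 0 0 0 0 0 0")

```text
time: 22.9
position: [0.5664, 0.24, 0.1001]
eef_rot: [-0.004, 0.765, 0.644, -0.008]
wrist_force: [0.3, -0.2, -0.4]
grip_width: 0.0345
```

Run:
```python
from h import *
plan([.575,.239,.11],80,-1)
```

```text
t 22.9 pos [0.5664 0.24   0.1001] phi 80.2 tilt 1.03 w 0.0345 F [ 0.3 -0.2 -0.4] q1,q6 [ 16. 116.]
world d mm [ 8.6 -1.   9.9] turn [-0.9  0.4  0.2] n 1
-1.0 0.4 8.4 -10.1 -0.9 0.4 0.2
```

>>> servo_tool(commands="-1 0 8 0 -0.9 0.4 0;0.3 0 0 0 0 0 0;0.3 0 0 0 0 0 0;0.3 0 0 0 0 0 0;0.3 0 0 -40 0 0 0;0.3 0 0 -50 0 0 0;0.3 0 0 -50 0 0 0;0.3 0 0 0 0 0 0")

```text
time: 23.9
position: [0.5768, 0.2389, 0.2497]
eef_rot: [0.002, 0.765, 0.644, 0.004]
wrist_force: [-0.3, -0.5, 0.0]
grip_width: 0.0555
```

Run:
```python
from h import *
f=r.grab_frame('wrist'); save(f,'w11')
g=r.grab_frame('top'); 
f2=r.grab_frame('scene'); 
cv2.imwrite('pics/c11.png',np.vstack([cv2.resize(x['color'][:,:,::-1],(464,290)) for x in (g,f2)]))
for n in H: print(n,[(at(g,x['uv'],0)[:2].round(4).tolist(),round(x['conf'],2)) for x in r.mark_of(n,g) if x['conf']>.3])
plan([.535,-.001,.2],80,1)
```

```text
scrap_a [([0.5789, 0.2741], 0.47), ([0.5763, 0.2258], 0.46)]
coupling [([0.5432, -0.0034], 0.6), ([0.6156, -0.3221], 0.39)]
cap [([0.4275, -0.1007], 0.74)]
t 24.2 pos [0.5731 0.2378 0.2425] phi 80.2 tilt 0.25 w 0.0555 F [ 0.7  0.5 -0.7] q1,q6 [ 16. 116.]
world d mm [ -38.1 -238.8  -42.5] turn [-0.2  0.1  0.2] n 5
1.0 -48 0.6 8.6 -0.0 0.0 0.0;1.0 -48 0.7 8.6 -0.0 0.0 0.0;1.0 -48 0.7 8.5 -0.0 0.0 0.0;1.0 -48 0.7 8.5 -0.0 0.0 0.0;1.0 -48 0.8 8.5 -0.0 0.0 0.0
```

View pics/w11.png

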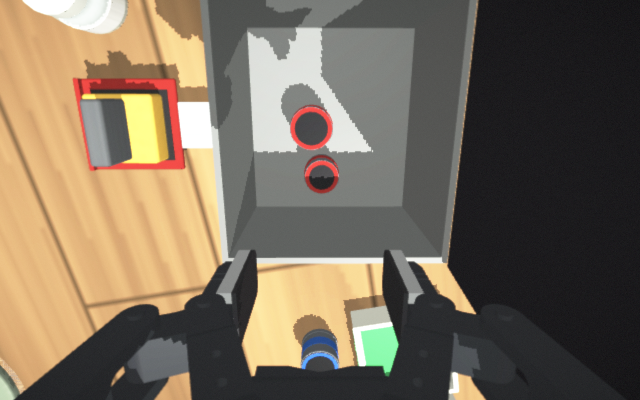

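View pics/c11.png

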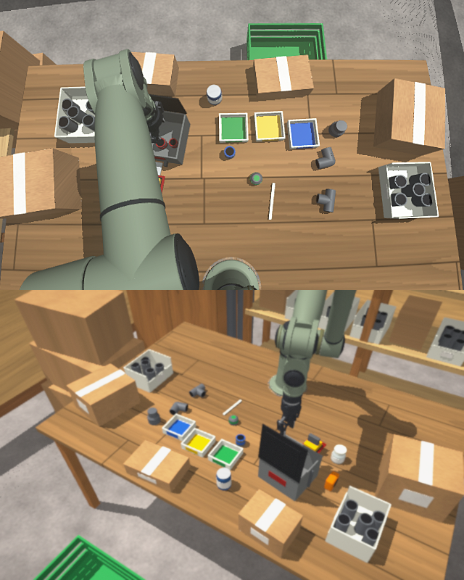

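Run:
```python
from h import *
plan([.4022,.3151,.22],80,1)
```

```text
t 24.2 pos [0.5731 0.2378 0.2425] phi 80.2 tilt 0.25 w 0.0555 F [ 0.7  0.5 -0.7] q1,q6 [ 16. 116.]
world d mm [-170.9   77.3  -22.5] turn [-0.2  0.1  0.2] n 4
1.0 11.8 -45 5.8 -0.1 0.0 0.0;1.0 11.7 -45 5.7 -0.1 0.0 0.0;1.0 11.7 -45 5.7 -0.1 0.0 0.0;1.0 11.7 -45 5.7 -0.1 0.0 0.0
```

>>> servo_tool(commands="1 12 -45 0 0 0 0;1 12 -45 0 0 0 0;1 12 -45 5 0 0 0;1 10 -40 5 0 0 0;1 0 0 0 0 0 0;1 0 0 0 0 0 0")

```text
time: 24.95
position: [0.4016, 0.3129, 0.2259]
eef_rot: [-0.002, 0.765, 0.643, -0.007]
wrist_force: [-0.6, -0.3, -0.3]
grip_width: 0.0855
```

Run:
```python
from h import *
s,_,_=pose(); f=r.grab_frame('wrist'); save(f,'w12')
print(proj(f,[.4022,.3151,.102],s), [(at(f,x['uv'],.036,s).round(4),x['conf']) for x in r.mark_of('weight',f)])
plan([.4022,.3151,.0766],80,1)
```

```text
[321.76828634 188.63732075] [(array([0.4033, 0.3178, 0.036 ]), 0.96)]
t 25.05 pos [0.402  0.3127 0.226 ] phi 80.0 tilt 0.9 w 0.0854 F [ 0.1 -0.6  0.7] q1,q6 [ 29. 129.]
world d mm [   0.2    2.4 -149.4] turn [-0.8  0.5  0. ] n 3
1.0 1.2 0.6 50 -0.3 0.2 0.0;1.0 1.1 0.4 50 -0.3 0.2 0.0;1.0 0.9 0.1 50 -0.3 0.2 0.0
```

View pics/w12.png

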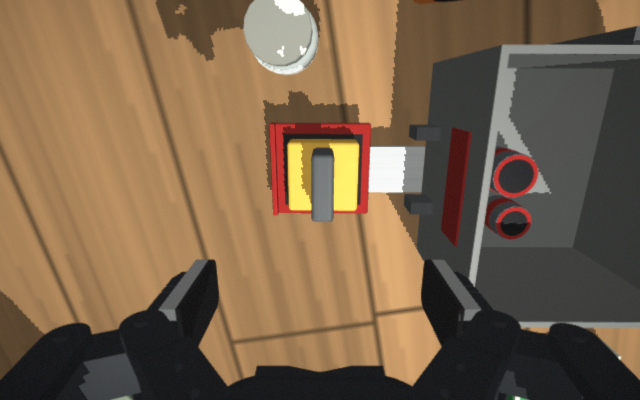

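>>> servo_tool(commands="1 1 1 40 -0.3 0.2 0;1 1 0 45 -0.3 0.2 0;1 1 0 35 0 0 0;1 0 0 15 0 0 0;1 0 0 0 0 0 0")

```text
time: 25.68
position: [0.4096, 0.3137, 0.0872]
eef_rot: [0.0, 0.768, 0.64, 0.001]
wrist_force: [0.3, 1.3, 1.0]
grip_width: 0.0855
```

Run:
```python
from h import *
plan([.4025,.316,.074],80,1)
```

```text
t 25.68 pos [0.4096 0.3137 0.0872] phi 79.6 tilt 0.1 w 0.0855 F [0.3 1.3 1. ] q1,q6 [ 29. 130.]
world d mm [ -7.1   2.3 -13.2] turn [ 0.1 -0.1 -0.4] n 1
1.0 1.0 -7.4 13.2 0.1 -0.1 -0.4
```

>>> servo_tool(commands="1 1 -7 12 0 0 -0.4;1 0 0 0 0 0 0;1 0 0 0 0 0 0")

```text
time: 26.05
position: [0.4045, 0.3164, 0.076]
eef_rot: [0.0, 0.766, 0.642, 0.002]
wrist_force: [0.3, 0.5, -0.2]
grip_width: 0.0853
```

Run:
```python
from h import *
plan([.4025,.316,.074],80,1)
```

```text
t 26.05 pos [0.4045 0.3164 0.076 ] phi 79.9 tilt 0.26 w 0.0853 F [ 0.3  0.5 -0.2] q1,q6 [ 30. 130.]
world d mm [-2.  -0.4 -2. ] turn [ 0.2 -0.2 -0.1] n 1
1.0 -0.8 -2.0 2.0 0.2 -0.2 -0.1
```

>>> servo_tool(commands="1 0 -2 2 0 0 0;-1 0 0 0 0 0 0;-1 0 0 0 0 0 0;-1 0 0 0 0 0 0;-1 0 0 0 0 0 0;-1 0 0 0 0 0 0", grip_force=90)

```text
time: 26.8
position: [0.4031, 0.3175, 0.0755]
eef_rot: [0.0, 0.766, 0.642, 0.003]
wrist_force: [1.4, 0.7, -1.8]
grip_width: 0.0163
```

Run:
```python
from h import *
plan([.4025,.316,.26],80,-1)
```

```text
t 26.8 pos [0.4031 0.3175 0.0755] phi 80.0 tilt 0.4 w 0.0163 F [ 1.4  0.7 -1.8] q1,q6 [ 30. 130.]
world d mm [ -0.6  -1.5 184.5] turn [ 0.3 -0.3 -0. ] n 4
-1.0 -0.2 0.1 -46 0.1 -0.1 -0.0;-1.0 -0.2 0.1 -46 0.1 -0.1 -0.0;-1.0 -0.3 0.0 -46 0.1 -0.1 -0.0;-1.0 -0.3 -0.0 -46 0.1 -0.1 -0.0
```

>>> servo_tool(commands="-1 0 0 -12 0 0 0;-1 0 0 -12 0 0 0;-1 0 0 -15 0 0 0;-1 0 0 -25 0 0 0;-1 0 0 -40 0 0 0;-1 0 0 -50 0 0 0;-1 0 0 -40 0 0 0;-1 0 0 0 0 0 0")

```text
time: 27.8
position: [0.3979, 0.3143, 0.2743]
eef_rot: [-0.001, 0.766, 0.642, -0.002]
wrist_force: [0.1, 0.6, -9.0]
grip_width: 0.0163
```

Run:
```python
from h import *
f=r.grab_frame('wrist'); save(f,'w13')
plan([.60,-.17,.22],87,-1)
f=r.grab_frame('top')
def P(x,y,z,ox=290,oy=160): return at(f,((x+.5)/4-.5+ox,(y+.5)/4-.5+oy),z)
for n in ('tray_yellow','tray_blue','tray_green'): print(n,[(at(f,x['uv'],0)[:2].round(4).tolist(),round(x['conf'],2)) for x in r.mark_of(n,f) if x['conf']>.3])
# floor cards
im=cv2.cvtColor(f['color'],cv2.COLOR_RGB2HSV)
for n,(a,b) in dict(y=(22,34),b=(100,125),g=(50,85)).items():
    m=cv2.inRange(im,(a,100,90),(b,255,255)); m[:120]=0;m[:, :295]=0
    k,l,s,c=cv2.connectedComponentsWithStats(m); i=1+np.argmax(s[1:,4]); q=cv2.minAreaRect(np.argwhere(l==i)[:,::-1].astype(np.float32)); 
    bx=cv2.boxPoints(q); print(n,s[i],at(f,q[0],.006).round(4),[at(f,z,.006)[:2].round(3).tolist() for z in bx])
```

```text
t 27.85 pos [0.3967 0.3136 0.2721] phi 79.9 tilt 0.49 w 0.0165 F [-0.2 -0.7 -7.9] q1,q6 [ 30. 130.]
world d mm [ 203.3 -483.6  -52.1] turn [-0.4  0.3 -7.1] n 10
-1.0 -44 28 5.2 -0.0 0.0 -0.7;-1.0 -44 28 5.2 -0.0 0.0 -0.7;-1.0 -45 27 5.2 -0.0 0.0 -0.7;-1.0 -45 27 5.2 -0.0 0.0 -0.7;-1.0 -45 26 5.2 -0.0 0.0 -0.7;-1.0 -46 26 5.2 -0.0 0.0 -0.7;-1.0 -46 25 5.2 -0.0 0.0 -0.7;-1.0 -46 25 5.2 -0.0 0.0 -0.7;-1.0 -47 24 5.2 -0.0 0.0 -0.7;-1.0 -47 23 5.2 -0.0 0.0 -0.7
tray_yellow [([0.6547, -0.1745], 0.74)]
tray_blue [([0.6117, -0.319], 0.84)]
tray_green [([0.647, -0.0126], 0.85)]
y [354 159  35  32 960] [ 0.651 -0.175  0.006] [[0.699, -0.122], [0.703, -0.227], [0.604, -0.227], [0.6, -0.124]]
b [400 169  35  32 935] [ 0.6146 -0.3188  0.006 ] [[0.661, -0.268], [0.671, -0.366], [0.569, -0.369], [0.559, -0.273]]
g [306 162  32  30 920] [ 0.6461 -0.0201  0.006 ] [[0.694, 0.028], [0.693, -0.07], [0.599, -0.067], [0.6, 0.029]]
```

View pics/w13.png

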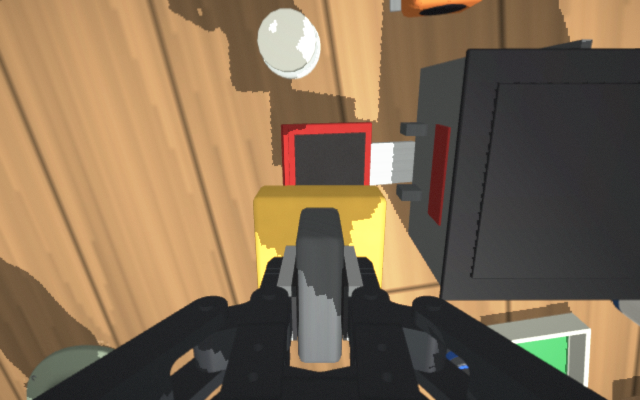

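>>> servo_tool(commands="-1 -44 28 2 0 0 -1.3;-1 -44 28 2 0 0 -1.3;-1 -45 27 4 0 0 -1.3;-1 -45 27 4 0 0 -1.3;-1 -45 26 4 0 0 -1.3;-1 -46 26 4 0 0 -1.3;-1 -46 25 4 0 0 -1.3;-1 -46 25 4 0 0 -1.3;-1 -35 20 4 0 0 -1.3;-1 0 0 0 0 0 0")

```text
time: 29.3
position: [0.591, -0.1132, 0.2144]
eef_rot: [-0.013, 0.693, 0.721, -0.016]
wrist_force: [-0.5, 0.7, -8.1]
grip_width: 0.017
```

Run:
```python
from h import *
s,f=look('w14')
plan([.646,-.172,.2],93,-1)
```

```text
scrap_a []
coupling [([0.5353, -0.0016], 0.61, [275.0, 51.0])]
cap [([0.4224, -0.1091], 0.73, [168.0, 157.0])]
t 29.5 pos [ 0.5897 -0.1093  0.2163] phi 92.5 tilt 2.34 w 0.0165 F [ 0.  -0.2 -7.7] q1,q6 [-17.  70.]
world d mm [ 56.3 -62.7 -16.3] turn [-2.3  0.1 -0.5] n 2
-1.0 -33 27 7.1 -1.2 0.0 -0.2;-1.0 -33 27 7.6 -1.2 0.0 -0.2
```

View pics/w14.png

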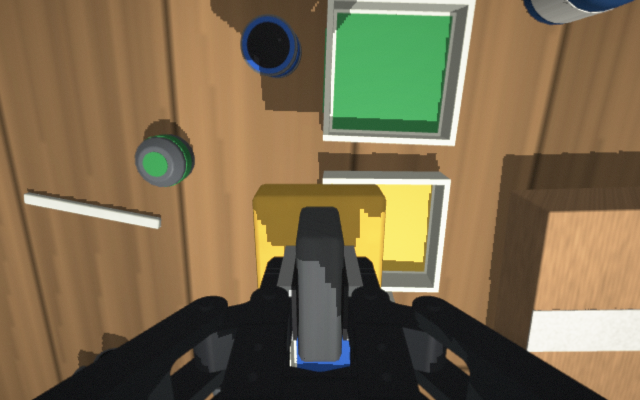

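Run:
```python
from h import *
s,_,_=pose(); f=r.grab_frame('wrist')
A,B,C=[at(f,q,.035,s) for q in ((323,173),(450,176),(437,291))]
print(A.round(4),B.round(4),C.round(4),np.linalg.norm(A-B),np.linalg.norm(C-B),'ctr',((A+C)/2).round(4))
A,B=[at(f,q,.035,s) for q in ((323,143),(455,145))]; print(A.round(4),B.round(4),np.linalg.norm(A-B))
```

```text
[ 0.5857 -0.1065  0.035 ] [ 0.7049 -0.103   0.035 ] [ 0.7102 -0.2255  0.035 ] 0.11929966316483356 0.12263897314342144 ctr [ 0.6479 -0.166   0.035 ]
[ 0.5843 -0.0781  0.035 ] [ 0.705  -0.0739  0.035 ] 0.1207794789309192
```

>>> servo_tool(commands="-1 -31 28 2 -1.2 0 -0.2;-1 -29 27 3 -1.1 0 -0.2;-1 0 0 20 0 0 0;-1 0 0 20 0 0 0;-1 0 0 0 0 0 0;-1 0 0 0 0 0 0")

```text
time: 30.3
position: [0.6488, -0.1606, 0.1722]
eef_rot: [0.002, 0.685, 0.728, 0.001]
wrist_force: [0.3, -0.7, -7.1]
grip_width: 0.016
```

Run:
```python
from h import *
plan([.646,-.169,.1],93,-1)
```

```text
t 30.3 pos [ 0.6488 -0.1606  0.1722] phi 93.5 tilt 0.2 w 0.016 F [ 0.3 -0.7 -7.1] q1,q6 [-20.  66.]
world d mm [ -2.8  -8.4 -72.2] turn [0.2 0.1 0.5] n 2
-1.0 -4.1 -1.8 36 0.1 0.0 0.3;-1.0 -4.1 -1.7 36 0.1 0.0 0.3
```

>>> servo_tool(commands="-1 -5 -2 35 0 0 0.3;-1 -4 -1 35 0 0 0;-1 0 0 15 0 0 0;-1 0 0 0 0 0 0")

```text
time: 30.8
position: [0.6503, -0.1692, 0.0917]
eef_rot: [0.006, 0.686, 0.728, 0.002]
wrist_force: [-0.9, -0.1, -6.6]
grip_width: 0.0163
```

Run:
```python
from h import *
plan([.646,-.169,.046],93,-1)
f=r.grab_frame('wrist'); save(f,'w15')
```

```text
t 30.8 pos [ 0.6503 -0.1692  0.0917] phi 93.4 tilt 0.72 w 0.0163 F [-0.9 -0.1 -6.6] q1,q6 [-21.  66.]
world d mm [ -4.3   0.2 -45.7] turn [0.7 0.3 0.4] n 1
-1.0 0.7 -4.8 46 0.7 0.3 0.4
```

View pics/w15.png

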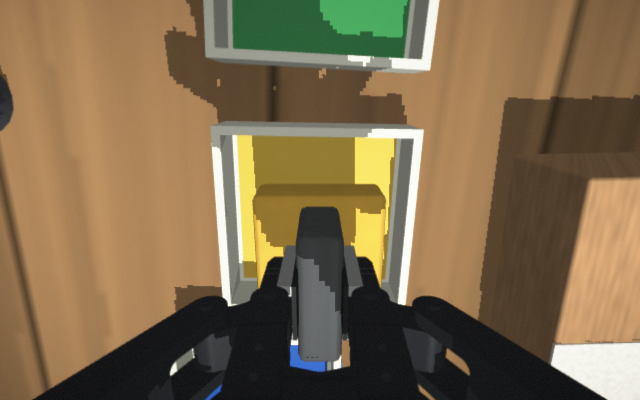

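>>> servo_tool(commands="-1 0 -2 18 0.5 0.3 0;-1 0 -1 14 0 0 0;-1 0 0 8 0 0 0;-1 0 0 5 0 0 0;-1 0 0 0 0 0 0")

```text
time: 31.48
position: [0.6502, -0.1702, 0.0474]
eef_rot: [0.003, 0.686, 0.728, 0.002]
wrist_force: [-0.3, 0.3, -6.8]
grip_width: 0.0164
```

Run:
```python
from h import *
plan([.646,-.169,.046],93,-1)
```

```text
t 31.48 pos [ 0.6502 -0.1702  0.0474] phi 93.4 tilt 0.45 w 0.0164 F [-0.3  0.3 -6.8] q1,q6 [-21.  66.]
world d mm [-4.2  1.2 -1.4] turn [0.4 0.1 0.4] n 1
-1.0 1.4 -4.1 1.3 0.4 0.1 0.4
```

>>> servo_tool(commands="-1 0 0 3 0.3 0 0;-1 0 0 2 0 0 0;-1 0 0 0 0 0 0")

```text
time: 31.85
position: [0.6512, -0.1702, 0.0453]
eef_rot: [0.003, 0.686, 0.728, 0.001]
wrist_force: [0.1, -0.7, -6.6]
grip_width: 0.0164
```

Run:
```python
from h import *
plan([.646,-.169,.046],93,-1)
```

```text
t 31.85 pos [ 0.6512 -0.1702  0.0453] phi 93.4 tilt 0.3 w 0.0164 F [ 0.1 -0.7 -6.6] q1,q6 [-21.  66.]
world d mm [-5.2  1.2  0.7] turn [0.2 0.2 0.4] n 1
-1.0 1.5 -5.1 -0.7 0.2 0.2 0.4
```

>>> servo_tool(commands="-1 0 0 3 0.2 0 0;-1 0 0 2 0 0 0;-1 0 0 1 0 0 0;1 0 0 0 0 0 0;1 0 0 0 0 0 0;1 0 0 0 0 0 0;1 0 0 0 0 0 0;1 0 0 -30 0 0 0;1 0 0 -50 0 0 0;1 0 0 -50 0 0 0")

```text
time: 33.1
position: [0.6509, -0.1698, 0.1742]
eef_rot: [0.001, 0.686, 0.728, -0.001]
wrist_force: [-0.4, -0.1, 0.3]
grip_width: 0.0854
```

Run:
```python
from h import *
s,f=look('w16')
plan([.536,-.0015,.2],93,1)
```

```text
scrap_a []
coupling []
cap [([0.4255, -0.1108], 0.6, [67.0, 97.0])]
t 33.3 pos [ 0.6521 -0.1702  0.1746] phi 93.4 tilt 0.35 w 0.0857 F [ 0.2  0.4 -0.6] q1,q6 [-21.  66.]
world d mm [-116.1  168.7   25.4] turn [0.2 0.3 0.4] n 4
1.0 44 -26 -6.7 0.1 0.1 0.1;1.0 44 -27 -6.6 0.1 0.1 0.1;1.0 44 -27 -6.5 0.1 0.1 0.1;1.0 44 -27 -6.4 0.1 0.1 0.1
```

View pics/w16.png

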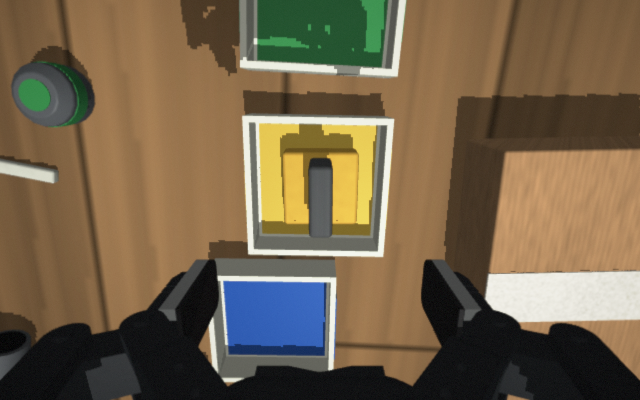

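Run:
```python
from h import *
plan([.536,-.0015,.2],20,1)
```

```text
t 33.3 pos [ 0.6521 -0.1702  0.1746] phi 93.4 tilt 0.35 w 0.0857 F [ 0.2  0.4 -0.6] q1,q6 [-21.  66.]
world d mm [-116.1  168.7   25.4] turn [ 0.4  0.1 73.4] n 8
1.0 22 -13.2 -3.3 0.0 0.0 9.2;1.0 19.5 -16.6 -3.3 0.0 0.0 9.2;1.0 16.6 -19.5 -3.3 0.0 0.0 9.2;1.0 13.3 -22 -3.3 0.0 0.0 9.2;1.0 9.7 -24 -3.3 0.0 0.0 9.2;1.0 5.8 -25 -3.2 0.0 0.0 9.2;1.0 1.7 -26 -3.2 0.0 0.0 9.2;1.0 -2.4 -25 -3.2 0.0 0.0 9.2
```

>>> servo_tool(commands="1 22 -13 -3 0 0 9.2;1 20 -17 -3 0 0 9.2;1 17 -20 -3 0 0 9.2;1 13 -22 -3 0 0 9.2;1 10 -24 -3 0 0 9.2;1 6 -25 -3 0 0 9.2;1 2 -26 -3 0 0 9.2;1 -2 -25 -3 0 0 9.2;1 0 0 0 0 0 0")

```text
time: 34.42
position: [0.5255, 0.0094, 0.182]
eef_rot: [-0.003, 0.989, 0.151, -0.011]
wrist_force: [-0.6, -0.2, 0.4]
grip_width: 0.0854
```

Run:
```python
from h import *
s,f=look('w17')
plan([.536,-.0015,.1],20,1)
```

```text
scrap_a []
coupling [([0.5366, -0.0023], 0.57, [337.0, 164.0])]
cap [([0.4226, -0.1099], 0.79, [400.0, 294.0])]
t 34.62 pos [0.5275 0.0075 0.1826] phi 17.2 tilt 1.21 w 0.0856 F [ 0.8  0.2 -0.4] q1,q6 [ -7. 156.]
world d mm [  8.5  -9.  -82.6] turn [-0.4  1.1 -2.8] n 2
1.0 3.5 5.8 41 -0.2 0.6 -1.4;1.0 3.0 5.8 41 -0.2 0.6 -1.4
```

View pics/w17.png

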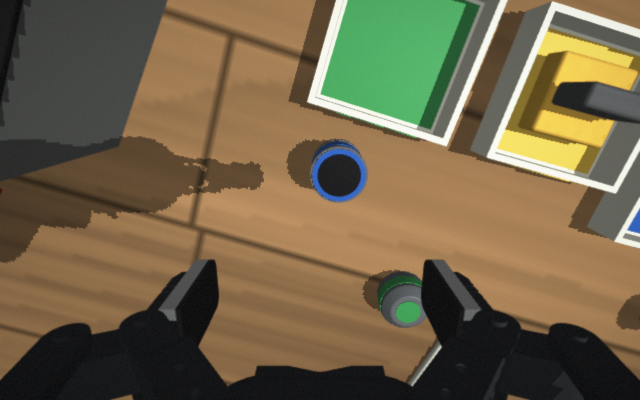

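>>> servo_tool(commands="1 4 6 40 -0.2 0.6 -1;1 3 6 40 -0.2 0.6 -1;1 0 0 35 0 0 0;1 0 0 15 0 0 0;1 0 0 0 0 0 0")

```text
time: 35.25
position: [0.5408, -0.0067, 0.048]
eef_rot: [0.001, 0.986, 0.167, 0.002]
wrist_force: [-0.2, 0.6, 0.6]
grip_width: 0.0851
```

Run:
```python
from h import *
plan([.536,-.002,.015],19,1)
```

```text
t 35.25 pos [ 0.5408 -0.0067  0.048 ] phi 19.2 tilt 0.28 w 0.0851 F [-0.2  0.6  0.6] q1,q6 [ -9. 152.]
world d mm [ -4.8   4.7 -33. ] turn [ 0.1 -0.3  0.2] n 1
1.0 -3.1 -6.1 33 0.1 -0.3 0.2
```

>>> servo_tool(commands="1 -4 -6 15 0 0 0;1 0 0 17 0 0 0;1 0 0 5 0 0 0;-1 0 0 0 0 0 0;-1 0 0 0 0 0 0;-1 0 0 0 0 0 0;-1 0 0 0 0 0 0", grip_force=50)

```text
time: 36.12
position: [0.5406, -0.0049, 0.0148]
eef_rot: [0.002, 0.986, 0.166, 0.006]
wrist_force: [-0.2, 0.3, 0.1]
grip_width: 0.045
```

>>> servo_tool(commands="-1 0 0 -30 0 0 0;-1 0 0 -50 0 0 0;-1 0 0 -50 0 0 0;-1 0 0 -50 0 0 0;-1 0 0 0 0 0 0")

```text
time: 36.75
position: [0.5373, -0.0044, 0.1998]
eef_rot: [0.002, 0.986, 0.167, 0.005]
wrist_force: [0.0, 0.2, 0.1]
grip_width: 0.0445
```

Run:
```python
from h import *
plan([.613,-.317,.2],10,-1)
```

```text
t 36.75 pos [ 0.5373 -0.0044  0.1998] phi 19.2 tilt 0.66 w 0.0445 F [0.  0.2 0.1] q1,q6 [ -8. 152.]
world d mm [ 7.570e+01 -3.126e+02  2.000e-01] turn [ 0.3 -0.6  9.2] n 6
-1.0 -5.2 53 0.2 0.0 -0.1 1.5;-1.0 -3.8 53 0.2 0.0 -0.1 1.5;-1.0 -2.3 54 0.1 0.0 -0.1 1.5;-1.0 -0.9 54 0.1 0.0 -0.1 1.5;-1.0 0.5 54 0.1 0.0 -0.1 1.5;-1.0 2.0 54 0.0 0.0 -0.1 1.5
```

>>> servo_tool(commands="-1 -5 53 0 0 -0.1 1.5;-1 -4 53 0 0 -0.1 1.5;-1 -2 54 0 0 -0.1 1.5;-1 -1 54 0 0 -0.1 1.5;-1 0 54 0 0 -0.1 1.5;-1 2 40 0 0 -0.1 1.5;-1 0 0 0 0 0 0")

```text
time: 37.62
position: [0.6088, -0.3104, 0.1914]
eef_rot: [-0.001, 0.996, 0.088, -0.004]
wrist_force: [-0.4, 0.9, -1.7]
grip_width: 0.0448
```

Run:
```python
from h import *
plan([.614,-.317,.1],10,-1)
f=r.grab_frame('wrist'); save(f,'w18')
```

```text
t 37.62 pos [ 0.6088 -0.3104  0.1914] phi 10.1 tilt 0.46 w 0.0448 F [-0.4  0.9 -1.7] q1,q6 [-33. 137.]
world d mm [  5.2  -6.6 -91.4] turn [-0.2  0.4  0.1] n 2
-1.0 2.3 3.9 46 -0.1 0.2 0.1;-1.0 2.1 3.8 46 -0.1 0.2 0.1
```

View pics/w18.png

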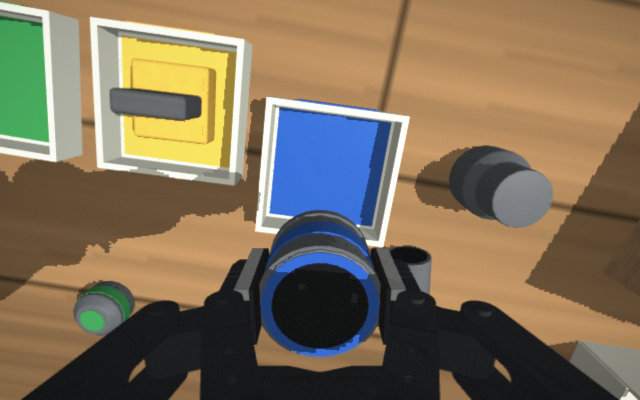

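>>> servo_tool(commands="-1 2 4 40 0 0.2 0;-1 2 3 40 0 0.2 0;-1 0 0 40 0 0 0;-1 0 0 20 0 0 0;-1 0 0 0 0 0 0")

```text
time: 38.3
position: [0.6104, -0.3054, 0.0447]
eef_rot: [-0.005, 0.996, 0.093, -0.003]
wrist_force: [0.6, 0.5, -0.6]
grip_width: 0.0444
```

Run:
```python
from h import *
plan([.614,-.317,.023],10,-1)
```

```text
t 38.3 pos [ 0.6104 -0.3054  0.0447] phi 10.6 tilt 0.67 w 0.0444 F [ 0.6  0.5 -0.6] q1,q6 [-33. 136.]
world d mm [  3.6 -11.6 -21.7] turn [-0.6  0.3  0.6] n 1
-1.0 1.5 12.3 22 -0.6 0.3 0.6
```

>>> servo_tool(commands="-1 2 12 10 -0.6 0.3 0.6;-1 0 0 9 0 0 0;-1 0 0 2 0 0 0;0.3 0 0 0 0 0 0;0.3 0 0 0 0 0 0;0.3 0 0 0 0 0 0;0.3 0 0 -30 0 0 0;0.3 0 0 -50 0 0 0;0.5 0 0 -50 0 0 0;0.5 0 0 -30 0 0 0")

```text
time: 39.55
position: [0.6145, -0.3161, 0.1882]
eef_rot: [0.0, 0.996, 0.088, 0.0]
wrist_force: [0.6, -1.2, -0.1]
grip_width: 0.064
```

Run:
```python
from h import *
s,f=look('w19')
plan([.425,-.108,.2],20,1)
```

```text
scrap_a []
coupling [([0.6131, -0.3171], 0.67, [321.0, 176.0])]
cap [([0.4261, -0.1069], 0.58, [103.0, 307.0])]
t 39.75 pos [ 0.6139 -0.3157  0.1853] phi 10.1 tilt 0.08 w 0.064 F [-0.2  0.1 -0.4] q1,q6 [-33. 137.]
world d mm [-188.9  207.7   14.7] turn [-0.1  0.  -9.9] n 5
1.0 -30 -48 -2.9 -0.0 0.0 -2.0;1.0 -28 -49 -2.9 -0.0 0.0 -2.0;1.0 -27 -49 -2.9 -0.0 0.0 -2.0;1.0 -25 -50 -2.9 -0.0 0.0 -2.0;1.0 -23 -51 -2.9 -0.0 0.0 -2.0
```

View pics/w19.png

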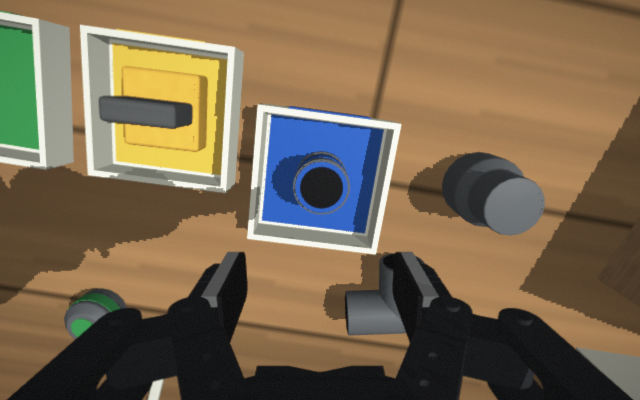

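>>> servo_tool(commands="0.5 -30 -48 -3 0 0 -3.5;1 -28 -49 -3 0 0 -3.5;1 -26 -50 -3 0 0 -3.5;1 -23 -51 -3 0 0 -3.5;1 -16 -45 -3 0 0 -3.5;1 0 0 0 0 0 -2;1 0 0 0 0 0 0")

```text
time: 40.62
position: [0.4116, -0.11, 0.1882]
eef_rot: [-0.008, 0.966, 0.26, -0.008]
wrist_force: [0.9, -0.8, -0.1]
grip_width: 0.0851
```

Run:
```python
from h import *
s,f=look('w20')
plan([.4255,-.1075,.1],30,1)
```

```text
scrap_a []
coupling [([0.3352, -0.1707], 0.65, [337.0, 262.0])]
cap [([0.4238, -0.1068], 0.65, [328.0, 160.0])]
t 40.83 pos [ 0.4122 -0.1106  0.1884] phi 30.1 tilt 1.32 w 0.0854 F [0.8 0.5 0.5] q1,q6 [-25. 125.]
world d mm [ 13.3   3.1 -88.4] turn [-1.1  0.6  0.1] n 2
1.0 7.0 2.9 44 -0.6 0.3 0.0;1.0 6.8 2.4 44 -0.6 0.3 0.0
```

View pics/w20.png

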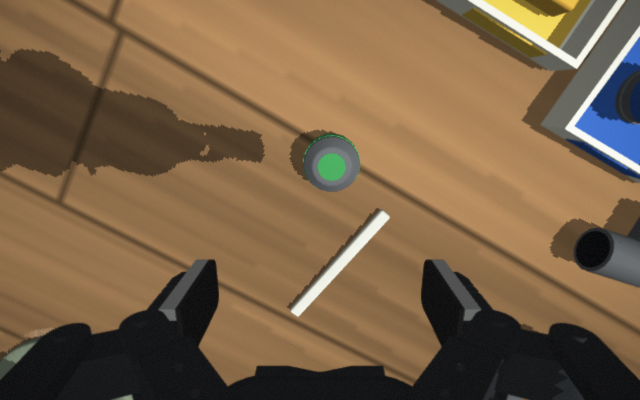

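>>> servo_tool(commands="1 7 3 40 -0.6 0.3 0;1 6 2 40 -0.6 0.3 0;1 0 0 40 0 0 0;1 0 0 20 0 0 0;1 0 0 0 0 0 0")

```text
time: 41.45
position: [0.4303, -0.1121, 0.044]
eef_rot: [0.002, 0.966, 0.257, 0.002]
wrist_force: [-1.1, -0.9, 0.2]
grip_width: 0.0858
```

Run:
```python
from h import *
plan([.4255,-.1075,.012],30,1)
```

```text
t 41.45 pos [ 0.4303 -0.1121  0.044 ] phi 29.8 tilt 0.33 w 0.0858 F [-1.1 -0.9  0.2] q1,q6 [-24. 126.]
world d mm [ -4.8   4.6 -32. ] turn [ 0.3 -0.1 -0.2] n 1
1.0 -2.0 -6.5 32 0.3 -0.1 -0.2
```

>>> servo_tool(commands="1 -2 -6 15 0 0 0;1 0 0 17 0 0 0;1 0 0 5 0 0 0;-1 0 0 0 0 0 0;-1 0 0 0 0 0 0;-1 0 0 0 0 0 0;-1 0 0 0 0 0 0")

```text
time: 42.32
position: [0.4312, -0.1112, 0.0106]
eef_rot: [0.005, 0.967, 0.256, 0.005]
wrist_force: [0.2, -0.2, -1.1]
grip_width: 0.0487
```

>>> servo_tool(commands="-1 0 0 -30 0 0 0;-1 0 0 -50 0 0 0;-1 0 0 -50 0 0 0;-1 0 0 -50 0 0 0;-1 0 0 0 0 0 0")

```text
time: 42.95
position: [0.4285, -0.1097, 0.1963]
eef_rot: [0.005, 0.967, 0.256, 0.005]
wrist_force: [0.0, -0.3, -1.2]
grip_width: 0.0483
```

Run:
```python
from h import *
plan([.6445,-.018,.2],30,-1)
```

```text
t 42.95 pos [ 0.4285 -0.1097  0.1963] phi 29.7 tilt 0.75 w 0.0483 F [ 0.  -0.3 -1.2] q1,q6 [-24. 126.]
world d mm [216.   91.7   3.7] turn [ 0.7 -0.4 -0.3] n 5
-1.0 47 5.5 -0.4 0.1 -0.1 -0.1;-1.0 47 5.5 -0.4 0.1 -0.1 -0.1;-1.0 47 5.6 -0.5 0.1 -0.1 -0.1;-1.0 47 5.6 -0.6 0.1 -0.1 -0.1;-1.0 47 5.7 -0.7 0.1 -0.1 -0.1
```

>>> servo_tool(commands="-1 47 6 0 0 0 0;-1 47 6 0 0 0 0;-1 47 6 0 0 0 0;-1 46 6 0 0 0 0;-1 30 3 0 0 0 0;-1 0 0 0 0 0 0")

```text
time: 43.7
position: [0.6326, -0.0229, 0.1903]
eef_rot: [0.003, 0.967, 0.255, 0.001]
wrist_force: [-0.6, -0.7, -1.4]
grip_width: 0.0489
```

Run:
```python
from h import *
plan([.642,-.018,.12],30,-1)
f=r.grab_frame('wrist'); save(f,'w21')
```

```text
t 43.7 pos [ 0.6326 -0.0229  0.1903] phi 29.5 tilt 0.4 w 0.0489 F [-0.6 -0.7 -1.4] q1,q6 [ -9. 142.]
world d mm [  9.4   4.9 -70.3] turn [ 0.4  0.  -0.5] n 2
-1.0 5.3 -0.0 35 0.2 0.0 -0.2;-1.0 5.3 0.1 35 0.2 0.0 -0.2
```

View pics/w21.png

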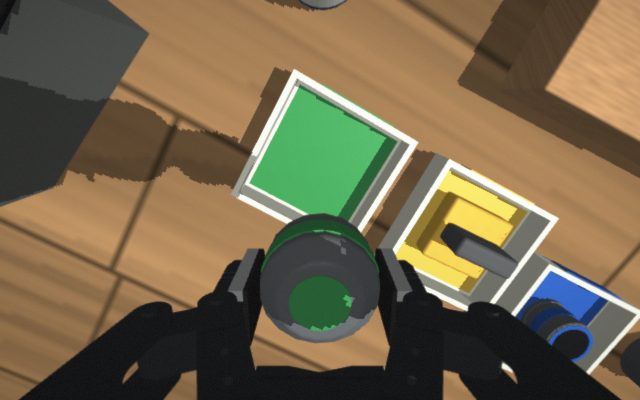

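>>> servo_tool(commands="-1 5 0 35 0 0 0;-1 5 0 35 0 0 0;-1 0 0 40 0 0 0;-1 0 0 25 0 0 0;-1 0 0 0 0 0 0")

```text
time: 44.38
position: [0.6333, -0.0214, 0.0491]
eef_rot: [0.002, 0.967, 0.253, -0.004]
wrist_force: [-0.1, 0.8, -1.0]
grip_width: 0.0485
```

Run:
```python
from h import *
plan([.642,-.018,.019],30,-1)
```

```text
t 44.38 pos [ 0.6333 -0.0214  0.0491] phi 29.3 tilt 0.5 w 0.0485 F [-0.1  0.8 -1. ] q1,q6 [ -8. 142.]
world d mm [  8.7   3.4 -30.1] turn [ 0.2  0.5 -0.7] n 1
-1.0 9.5 1.2 30 0.2 0.5 -0.7
```

>>> servo_tool(commands="-1 9 1 12 0.2 0.5 -0.5;-1 0 0 14 0 0 0;-1 0 0 3 0 0 0;0.4 0 0 0 0 0 0;0.4 0 0 0 0 0 0;0.4 0 0 0 0 0 0;0.4 0 0 -30 0 0 0;0.4 0 0 -50 0 0 0;0.5 0 0 -50 0 0 0;0.5 0 0 -50 0 0 0")

```text
time: 45.62
position: [0.6403, -0.0182, 0.2034]
eef_rot: [-0.001, 0.966, 0.257, -0.001]
wrist_force: [0.0, 0.2, 0.1]
grip_width: 0.064
```

>>> servo_tool(commands="0.5 -40 -5 -30 0 0 0;0.5 -50 -10 0 0 0 0;0.5 -50 -10 0 0 0 0;0.5 -40 -10 0 0 0 0;0.5 0 0 0 0 0 0;0.5 0 0 0 0 0 0")

```text
time: 46.38
position: [0.4669, -0.0797, 0.2419]
eef_rot: [0.004, 0.966, 0.258, 0.007]
wrist_force: [-0.4, -0.7, -0.1]
grip_width: 0.0642
```

Run:
```python
from h import *
s,f=look('w22')
g=r.grab_frame('top');save(g,'t22'); h=r.grab_frame('scene'); save(h,'s22')
for n in 'tee elbow tape_measure pencil cement_can reducer cleaner_jar scrap_a coupling cap weight'.split():
    print(n,[(at(q,x['uv'],0)[:2].round(3).tolist(),round(x['conf'],2)) for q in (g,h) for x in r.mark_of(n,q) if x['conf']>.5])
```

```text
scrap_a []
coupling [([0.6157, -0.3196], 0.8, [568.0, 158.0]), ([0.3291, -0.4091], 0.75, [478.0, 372.0])]
cap [([0.3304, -0.4026], 0.73, [475.0, 369.0])]
tee [([0.336, -0.414], 0.93), ([0.325, -0.427], 0.53)]
elbow [([0.5, -0.417], 0.73), ([0.49, -0.427], 0.76)]
tape_measure [([0.552, 0.474], 0.97), ([0.544, 0.464], 0.95)]
pencil []
cement_can [([0.781, 0.057], 0.72), ([0.783, 0.066], 0.97)]
reducer [([0.633, -0.461], 0.73), ([0.63, -0.46], 0.65)]
cleaner_jar [([0.392, 0.447], 0.69), ([0.379, 0.436], 0.61)]
scrap_a []
coupling [([0.622, -0.329], 0.51), ([0.586, -0.338], 0.56)]
cap [([0.647, -0.02], 0.55), ([0.637, -0.026], 0.58)]
weight [([0.654, -0.17], 0.9)]
```

View pics/w22.png

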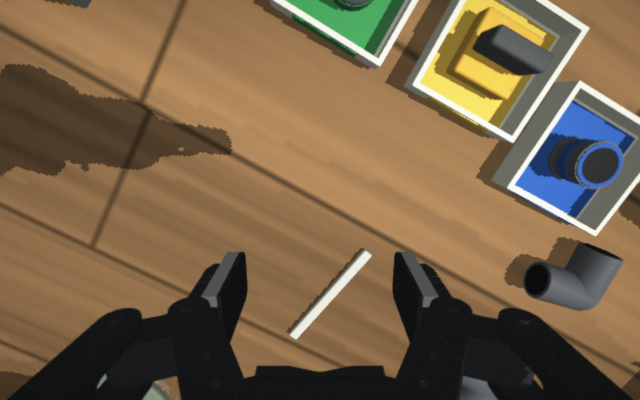

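View pics/t22.png

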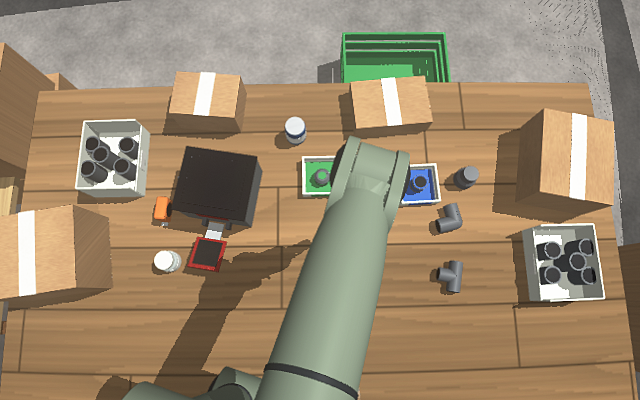

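View pics/s22.png

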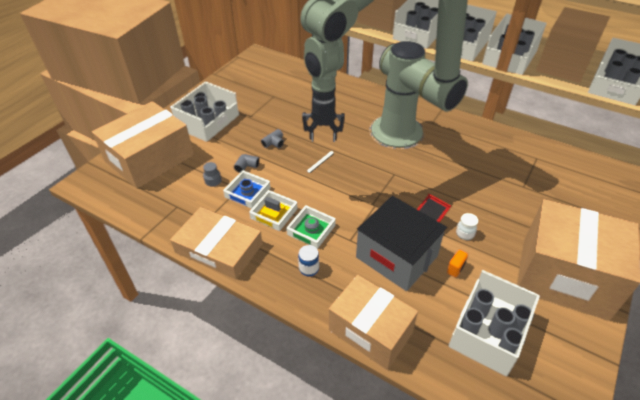

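```bash
python3 -c "
from bench import r
print(r.hand_in())"
```

```text
the job is handed in; nothing more can be done
None
```

The job is done and handed in, at about 46 s of the 210 s allowed.

- **Order followed:** I stood the yellow weight on the lever and the lid went fully up. I put both red-marked fittings into the bin, and only then took the weight off. The lid closed.
- **Fittings found:** Four were there: two scraps (by size, scrap_a and scrap_c), the coupling and the cap. scrap_b showed in neither the top nor the scene picture, neither at the start nor after the arm had moved away.
- **Placing:** The weight stands upright in the yellow tray, the coupling in the blue tray and the cap in the green tray.

**Last checks:** The final pictures show the lid shut, the three trays filled as asked, no fitting left on the counter and the arm clear of everything. I last saw both scraps standing inside the bin just before taking the weight off.

The other things are where they were at the start, within the 5 to 15 mm scatter of the measurements. In the last pass the network missed the pencil, but the pictures show it in place. The network also once took the tee for a coupling and a cap; the pictures ruled that out. I saw no fitting knocked aside during the run.

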